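Change over a batch of creature eyes on the tilting bench polisher

ROBOT

A 7-joint arm with a two-finger parallel gripper is mounted at the origin on a cart in front of the work surface, level with it; the furniture and walls round the work are solid. World frame = base frame: x ahead of the robot, y to its left, z up, the work surface at z = 0. Lengths are in m, angles in degrees, forces in N, time in s.
With the tool pointing down it reaches from about 0.4 to 0.925 m from the base axis. Payload 5.6 kg.
Tool frame: the origin (TCP) lies between the finger pads; the fingertips stand 11 mm ahead of it and the grasp point (between the pads) lies 8 mm behind it; z points along the fingers, y is the line along which they close (so a half turn about z gives the same grasp; the last joint's range is limited). The gripper opens to 85 mm and grips with 20 to 120 N. Pads are 22 mm wide; open, the fingers measure 114 mm over their backs; the gripper's body (76 mm by 85 mm) begins 54 mm behind the grasp point. The pads swing forward as they close: fully open they stand 13 mm farther back than shut.
Start: joints at [63.255, 26.786, -0.665, 91.828, 0.344, 61.387, -3.226], TCP at [0.267, -0.593, 0.202] pointing down, gripper open.
Joint ranges: [-144.91, 144.91], [-17.63, 115.5], [-89.93, 88.59], [15.96, 139.68], [-74.01, 254.01], [8.47, 105.57], [-167.45, 167.45]. Speed limits (degrees/s): [147.25, 147.25, 180, 180, 180, 180, 180].

INTERFACE

Orientations are given as a 3x3 rotation matrix whose columns are the frame's x, y, z axes.
In Python, from bench import arm gives the robot as it stands.
- The arm moves only by the tool servo_tool, never from a script. Its arguments are lists of equal length, an entry for each row: "claw": the opening, from -1 (shut) to 1 (fully open), so that 0 is half open; "dp": the shift along the tool's x, y, z in mm, a list of three; "twist": the turn about the tool's z in degrees. In form: {"claw": [claw, ...], "dp": [[dx, dy, dz], ...], "twist": [twist, ...]}. A call has 1 to 10 rows; each row shifts and turns the commanded pose from where the row before left it, along the tool's axes as they then stand; what a row does not reach is not made up. A row lasts 1/12 s, in which the tool goes at most 41.7 mm and 7.16 degrees, less where a joint would pass 70% of its speed; a pose out of reach is approached as far as the arm can. A call is refused whole if a number of a shift passes 41.7 or a number of a turn 7.16, either way. A call with a gripper value outside its range is refused whole. The fingers move at their own pace and stop on an object; "newtons" is the grip in N (left out, the last holds). Time passes only in rows, so rows that do not move let the fingers close. It gives the time, the measured TCP pose, the force, the opening and the grip force at its end, in the units of the state.
- arm.sense(): the state, without advancing time (a new reading comes with each control period).
- arm.snapshot(name): name is "scene" or "top" or "wrist"; returns the picture (384x512x3 uint8, red, green, blue); there is no depth.
- arm.camera_model(name): a dict with "vertical_fov" (degrees; the focal length in pixels is half the picture's height over the tangent of half this angle, whatever the lens; pixels are square), "cx", "cy" (the principal point, pixels), "dist" ([k1, k2, p1, p2, k3] as OpenCV has them; the pictures are not rectified), "world_to_cam" (4x4, takes a point from world to camera coordinates). Camera axes: x right, y down, z forward; pixel columns grow to the right and rows downward; lengths in m; the calibration is good to about 2 mm. A picture is of the moment at which its call begins: read the wrist's pose just before it. camera_model takes no time and is no camera call; for the wrist camera it gives the pose at the moment of the call.
- arm.finish_job(): hands the job in; it is judged then, once.
Trained networks look in the newest picture that a camera, given by its name, has taken for a name from the list of things; names that differ only in an ending like _2 or _b are one class to them, and where a whole thing is asked for, a point or a joint stands for the part that bears it (a point fixed in the world has none). Each returns a list of dicts, best first, with "score" (0 to 1); they miss things now and then, are a little off and sometimes report something else, mostly with a low value. They report only what shows in the picture. A call takes as long as a camera call.
- arm.recognise(camera, name): "at" ([x, y, z] in m, in the coordinates of the camera as it stood for that picture, good to about 4 mm: the middle of the surface that is visible of it).
The state is a dict: "time": time; "q": joint angles; "joint_vel": joint speeds; "joint_torque": joint torques, N m; "eef_pos": TCP position; "tool_rot": TCP orientation; "ft_force": force on the tool from outside, world axes, zero at the start; "torque": the same for the moment, N m; "width": finger opening in m; "grasp_force": force on a finger pad.
Only numpy, scipy, OpenCV 4.12 (cv2) and the standard library are available. Lean on these libraries where they do the work, as an engineer would, in place of code of your own. Each camera call takes 0.05 s, during which the arm holds its last target. There are 200 camera calls.

TASK

Change the batch on the bench polisher: push the round index dish counter-clockwise (seen from above) to its next stop so that an empty compartment is under the bowl, tip the bowl right over by its red lever so that all the amber eyes drop into that compartment, and set the bowl upright again. Push the dish on counter-clockwise by one more stop so that a clean compartment waits below, and load the bowl with all the blue eyes from the banding wheel (before or after that last push). Keep the batches apart - the green eyes stay in their own compartment - do not run the dish past its stops or tip the bowl over any other compartment, and leave the other things on the bench alone.

Things in the scene. Friction and masses are not known exactly. Their poses are not given: they have to be found in the camera images.
- dish (a joint): Turn of the round aluminium index dish about its upright axis, rad: 0 as found, grows counter-clockwise seen from above. A spring detent gives stops every 1.571 rad. A push of up to about 8 N on a peg moves it off a stop; past half-way (0.785) it runs on into the next stop by itself, damped. It turns endlessly.
- dish_hub (a point): On the dish's turning axis, on the dish floor, 34 mm above the bench; the frame turns with the dish, z up. Dish 280 mm across; its 4 mm wall and four 3 mm dividers rise 42 mm above the floor. The dividers run along this frame's +x, +y, -x, -y from a hub of radius 24 mm, 62 mm high, and make four compartments.
- push_peg (a point): Top centre of one of four black upright push pegs, the one on the +x divider; the others stand on the other three dividers likewise. 13 mm in diameter, 118 mm from the dish axis, top 118 mm above the bench and 42 mm above the divider.
- bin_green (a point): Middle of the floor of the dish compartment (+x, +y of dish_hub) with the green eyes; below the bowl as found. Turns with the dish.
- bin_amber (a point): Middle of the floor of the empty dish compartment (+x, -y of dish_hub) that comes below the bowl when the dish has turned one stop counter-clockwise. Turns with the dish. The other two compartments are empty too.
- cradle (a joint): Tilt of the white bowl about its horizontal trunnion axis, rad: 0 = upright, mouth up, at its stop; grows as it tips over towards the dish axis; stop at 2.5. Balanced and stiff: it stays where it is left; it takes 2 to 3 N at the lever grip.
- trunnion (a point): Fixed point on the trunnion axis at the middle of the bowl, 170 mm above the bench, 118 mm to the side of the dish axis. The axis lies along this frame's x; z is up, y points level from here to the dish axis. Two leaning grey cheeks carry the bowl, their outer faces 76 mm to either side along x.
- lever_grip (a point): Middle of the lever's red round grip, 14 mm in diameter, 45 mm long, parallel to the trunnion axis and 109 mm from the bowl's middle, on the robot's side. It swings on a 90 mm radius: bowl upright, it points away from the dish, 15 degrees above level; tipping takes it up, over the top (at 1.31 rad) and down towards the dish. Can be pinched from above; it turns in the fingers.
- bowl_floor (a point): Middle of the inner floor of the white bowl; tilts with it, z out of the mouth. Inside about 76 mm across at the floor, 104 mm at the rim, 60 mm deep; wall 4 mm. Upright, its rim is 205 mm above the bench, its underside 140 mm.
- wheel_mid (a point): Centre of the top face of the banding wheel, a round aluminium turntable 229 mm across, 74 mm above the bench, on a dark cast foot. The top spins freely at a touch about its upright axis.
- amber_0_c (a point): Amber (orange-brown) eye of the finished batch, in the bowl at the start; two to four of them are present. Each eye is a cast resin dome, 28 mm across and 17 mm high: flat back, straight 9 mm skirt, rounded face with a black pupil; about 14 g. The point is its centre, half-way up (8.5 mm above its flat back), z out of the face. 
- amber_1_c (a point): Amber (orange-brown) eye of the finished batch, in the bowl at the start; two to four of them are present. Each eye is a cast resin dome, 28 mm across and 17 mm high: flat back, straight 9 mm skirt, rounded face with a black pupil; about 14 g. The point is its centre, half-way up (8.5 mm above its flat back), z out of the face. 
- amber_2_c (a point): Amber (orange-brown) eye of the finished batch, in the bowl at the start; two to four of them are present. Each eye is a cast resin dome, 28 mm across and 17 mm high: flat back, straight 9 mm skirt, rounded face with a black pupil; about 14 g. The point is its centre, half-way up (8.5 mm above its flat back), z out of the face. 
- amber_3_c (a point): Amber (orange-brown) eye of the finished batch, in the bowl at the start; two to four of them are present. Each eye is a cast resin dome, 28 mm across and 17 mm high: flat back, straight 9 mm skirt, rounded face with a black pupil; about 14 g. The point is its centre, half-way up (8.5 mm above its flat back), z out of the face. 
- blue_0_c (a point): Blue eye of the next batch, on the banding wheel at the start, flat back down; three to five of them are present. Each eye is a cast resin dome, 28 mm across and 17 mm high: flat back, straight 9 mm skirt, rounded face with a black pupil; about 14 g. The point is its centre, half-way up (8.5 mm above its flat back), z out of the face. 
- blue_1_c (a point): Blue eye of the next batch, on the banding wheel at the start, flat back down; three to five of them are present. Each eye is a cast resin dome, 28 mm across and 17 mm high: flat back, straight 9 mm skirt, rounded face with a black pupil; about 14 g. The point is its centre, half-way up (8.5 mm above its flat back), z out of the face. 
- blue_2_c (a point): Blue eye of the next batch, on the banding wheel at the start, flat back down; three to five of them are present. Each eye is a cast resin dome, 28 mm across and 17 mm high: flat back, straight 9 mm skirt, rounded face with a black pupil; about 14 g. The point is its centre, half-way up (8.5 mm above its flat back), z out of the face. 
- blue_3_c (a point): Blue eye of the next batch, on the banding wheel at the start, flat back down; three to five of them are present. Each eye is a cast resin dome, 28 mm across and 17 mm high: flat back, straight 9 mm skirt, rounded face with a black pupil; about 14 g. The point is its centre, half-way up (8.5 mm above its flat back), z out of the face. 
- blue_4_c (a point): Blue eye of the next batch, on the banding wheel at the start, flat back down; three to five of them are present. Each eye is a cast resin dome, 28 mm across and 17 mm high: flat back, straight 9 mm skirt, rounded face with a black pupil; about 14 g. The point is its centre, half-way up (8.5 mm above its flat back), z out of the face. 
- green_0_c (a point): Green eye of an earlier batch, lying in the dish compartment below the bowl at the start. Each eye is a cast resin dome, 28 mm across and 17 mm high: flat back, straight 9 mm skirt, rounded face with a black pupil; about 14 g. The point is its centre, half-way up (8.5 mm above its flat back), z out of the face. 
- green_1_c (a point): Green eye of an earlier batch, lying in the dish compartment below the bowl at the start. Each eye is a cast resin dome, 28 mm across and 17 mm high: flat back, straight 9 mm skirt, rounded face with a black pupil; about 14 g. The point is its centre, half-way up (8.5 mm above its flat back), z out of the face. 
- sanding_block: Tan sanding sponge, 62x96x28 mm, a bystander on the bench; origin at the centre of its underside. To be left alone.
- masking_tape: Roll of blue masking tape, 100 mm across, 24 mm high, a bystander on the bench; origin at the centre of its underside. To be left alone.
- flush_snips: Flush snips with orange and black handles, 123 mm, a bystander on the bench; origin at the centre of its underside. To be left alone.

How it is judged:
By the outcome, as a careful person would: the job done as asked, in the order asked, and still so for the second after the job is handed in, with the robot touching nothing.
Of amber_0, amber_1, amber_2, amber_3 only 2 to 4 are there at a start; the rules pass over those that are not, and their reading is None.
Of blue_0, blue_1, blue_2, blue_3, blue_4 only 3 to 5 are there at a start; the rules pass over those that are not, and their reading is None.
At some moment in a run one of blue_0, blue_1, blue_2, blue_3, blue_4 may be knocked a few centimetres aside while the robot is not near it.
Once in a run the grip may slacken for a moment while it holds something.
It also fails if it takes over 208 s, if anything falls off the work surface, if the arm or the gripper's body presses on something with over 40 N, if the wrist force passes 120 N, or if a joint passes its speed limit or range.

## Working session

There is one attempt and no reset: what is moved stays moved. The work goes in short steps, Python scripts to look and compute and a tool call to move; the robot and the scene stay as the last step left them, time stands still between calls to the robot, and variables do not carry over. Pictures are saved under pics/ and viewed, at most 14 in all, crops included, and the job is handed in when it is done.

Besides the shell and the picture viewer there is one more tool, called after "Call:" as a command line: name --pt "numbers of a row" for each row, then --argument value for the rest. servo_tool: Moves the arm, as the interface text tells. Its arguments: {"type":"object","properties":{"claw":{"type":"array","items":{"type":"number"}},"dp":{"type":"array","items":{"type":"array","items":{"type":"number"}}},"twist":{"type":"array","items":{"type":"number"}},"newtons":{"type":"number"}},"required":["claw","dp","twist"]}

```bash
ls; mkdir -p pics; cat > h.py <<'E'
import numpy as np, cv2
from bench import arm
def save(n,f,crop=None,s=1):
    im=arm.snapshot(n)
    if crop: a,b,c,d=crop; im=im[b:d,a:c]
    im=cv2.resize(im,None,fx=s,fy=s,interpolation=cv2.INTER_CUBIC)
    cv2.imwrite('pics/'+f,im[:,:,::-1])
def K(m,h=384):
    f=h/2/np.tan(np.radians(m['vertical_fov'])/2); return np.array([[f,0,m['cx']],[0,f,m['cy']],[0,0,1.]])
def pix2w(m,uv,z):
    uv=np.array(uv,float).reshape(-1,1,2)
    p=cv2.undistortPoints(uv,K(m),np.array(m['dist'],float)).reshape(-1,2)
    T=np.linalg.inv(np.array(m['world_to_cam'])); d=np.c_[p,np.ones(len(p))]@T[:3,:3].T; o=T[:3,3]
    return o+d*((z-o[2])/d[:,2])[:,None]
def w2pix(m,P):
    T=np.array(m['world_to_cam']); r=cv2.Rodrigues(T[:3,:3])[0]
    return cv2.projectPoints(np.array(P,float).reshape(-1,1,3),r,T[:3,3],K(m),np.array(m['dist'],float))[0].reshape(-1,2)
def rec(n,name,k=6,th=0.3):
    m=arm.camera_model(n); T=np.linalg.inv(np.array(m['world_to_cam']))
    return [(round(d['score'],2),np.round(T[:3,:3]@np.array(d['at'])+T[:3,3],4).tolist()) for d in arm.recognise(n,name)[:k] if d['score']>th]
def st():
    s=arm.sense(); print('t',round(s['time'],2),'p',np.round(s['eef_pos'],4),'F',np.round(s['ft_force'],1),'w',round(s['width'],4),'g',s['grasp_force']); print('q',np.round(s['q'],1)); print(np.round(s['tool_rot'],3)); return s
E
python3 - <<'E'
from h import *
st()
save('scene','s0.png',s=1.5); save('top','t0.png',s=1.5)
for n in ['dish_hub','push_peg','bin_green','lever_grip','bowl_floor','wheel_mid','amber_0_c','blue_0_c','green_0_c','trunnion','sanding_block','masking_tape','flush_snips']:
    for c in ['top','scene']:
        print(n,c,rec(c,n))
for c in ['top','scene']:
    m=arm.camera_model(c); print(c,np.linalg.inv(m['world_to_cam'])[:3,3],m['vertical_fov'])
print(arm.sense()['time'])
E
```

```text
pics
t 0.0 p [ 0.267  -0.592   0.2015] F [0.5 0.7 0.3] w 0.0855 g 0.0
q [63.3 26.8 -0.7 91.9  0.3 61.4 -3.2]
[[ 0.912  0.411 -0.001]
 [ 0.411 -0.912  0.002]
 [-0.    -0.002 -1.   ]]
dish_hub top [(0.78, [0.5471, 0.191, 0.035])]
dish_hub scene [(0.9, [0.547, 0.174, 0.0371]), (0.73, [0.7719, -0.097, 0.0208])]
push_peg top [(0.7, [0.548, 0.1934, 0.0356])]
push_peg scene [(0.98, [0.5503, 0.1722, 0.0371])]
bin_green top [(0.66, [0.5457, 0.1949, 0.0301])]
bin_green scene [(0.77, [0.5513, 0.1746, 0.0344])]
lever_grip top [(0.7, [0.5766, 0.0444, 0.1763])]
lever_grip scene [(0.68, [0.5754, 0.0345, 0.181])]
bowl_floor top [(0.65, [0.5754, 0.0431, 0.1764])]
bowl_floor scene [(0.79, [0.5697, 0.0358, 0.1878])]
wheel_mid top [(0.75, [0.4867, -0.2852, 0.075]), (0.32, [0.3704, -0.2043, 0.0073])]
wheel_mid scene [(0.64, [0.4761, -0.2761, 0.0757])]
amber_0_c top [(0.65, [0.3667, -0.2031, 0.009])]
amber_0_c scene [(0.47, [0.5898, 0.0581, 0.1632]), (0.33, [0.5527, 0.1739, 0.0385])]
blue_0_c top []
blue_0_c scene [(0.64, [0.4674, -0.2241, 0.0832])]
green_0_c top []
green_0_c scene [(0.6, [0.5342, 0.0681, 0.0455]), (0.41, [0.5511, 0.1716, 0.0369])]
trunnion top [(0.91, [0.5623, 0.1382, 0.0302]), (0.4, [0.548, -0.2511, 0.088])]
trunnion scene [(0.88, [0.5468, 0.132, 0.0476])]
sanding_block top [(0.76, [0.7475, -0.2407, 0.0277]), (0.38, [0.5727, 0.0469, 0.1763])]
sanding_block scene [(0.64, [0.7378, -0.2361, 0.0285]), (0.51, [0.5479, 0.1314, 0.0494]), (0.36, [0.5451, 0.1716, 0.0363]), (0.34, [0.3642, -0.1983, 0.0046])]
masking_tape top [(0.85, [0.7824, -0.0598, 0.025]), (0.53, [0.75, -0.2426, 0.0283])]
masking_tape scene [(0.5, [0.7715, -0.0935, 0.0239])]
flush_snips top [(0.74, [0.3676, -0.204, 0.0109])]
flush_snips scene [(0.62, [0.741, -0.234, 0.0298]), (0.52, [0.3608, -0.1967, 0.0091])]
top [ 0.49855133 -0.11017024  1.05015394] 48.7386286934095
scene [0.0137883  0.21145041 0.71399475] 57.89941914337468
1.4
```

View pics/s0.png

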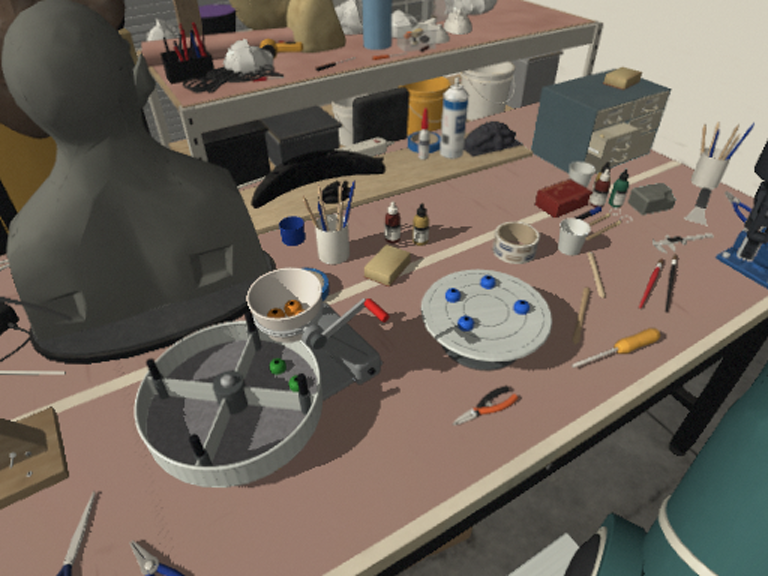

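View pics/t0.png

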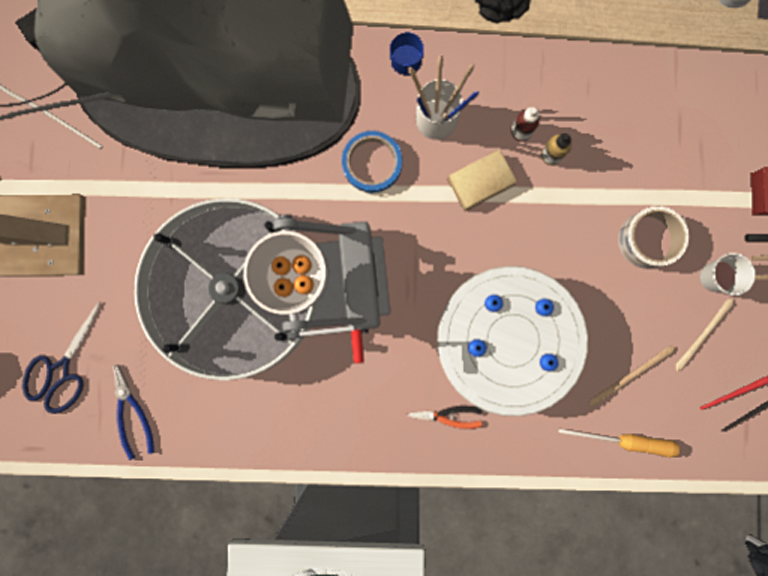

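The scene shows four ambers in the bowl, two greens below it and four blues on the wheel. In the top view (1.5x) the hub is at (226,288), the pegs at (163,239), (172,349) and (283,337), the grip at (358,347), and the blues at (494,303), (545,307), (478,348) and (550,362).

```bash
cat >> h.py <<'E'
def blobs(im,kind,amin=12):
    h=cv2.cvtColor(im,cv2.COLOR_RGB2HSV); H,S,V=[h[...,i].astype(int) for i in range(3)]
    msk={'blue':(H>105)&(H<128)&(S>150)&(V>60),'amber':(H>5)&(H<20)&(S>170)&(V>80),'red':((H<4)|(H>175))&(S>180)&(V>100),'green':(H>45)&(H<75)&(S>130)&(V>50)}[kind]
    n,l,s,c=cv2.connectedComponentsWithStats(msk.astype(np.uint8)); return [(int(s[i,4]),c[i]) for i in range(1,n) if s[i,4]>=amin]
E
python3 - <<'E'
from h import *
m=arm.camera_model('top'); im=arm.snapshot('top')
ms=arm.camera_model('scene'); ims=arm.snapshot('scene')
print('hub',pix2w(m,[226/1.5,288/1.5],.096), 'scene',pix2w(ms,[231/1.5,381/1.5],.096))
print('pegs top',pix2w(m,np.array([[161,238],[168,348],[280,338]])/1.5,.118))
print('pegs scene',pix2w(ms,np.array([[152,364],[196,440],[302,379],[250,321]])/1.5,.118))
for k,z in [('blue',.084),('amber',.158),('red',.193),('green',.045)]:
    for nm,mm,ii in [('top',m,im),('scene',ms,ims)]:
        for a,c in blobs(ii,k):
            p=pix2w(mm,c,z)[0]
            if .35<p[0]<.75 and -.45<p[1]<.4: print(k,nm,a,np.round(c,1),np.round(p,4))
E
```

```text
hub [[0.5594466  0.15143007 0.096     ]] scene [[0.55026048 0.15568133 0.096     ]]
pegs top [[0.63064038 0.24606625 0.118     ]
 [0.46773632 0.22780276 0.118     ]
 [0.4862735  0.06273623 0.118     ]]
pegs scene [[0.62357977 0.25072662 0.118     ]
 [0.46082961 0.22969456 0.118     ]
 [0.48157183 0.06754355 0.118     ]
 [0.63344431 0.09088036 0.118     ]]
blue top 87 [328.7 201.6] [ 0.547  -0.2534  0.084 ]
blue top 89 [362.4 204.5] [ 0.5421 -0.3299  0.084 ]
blue top 93 [317.6 231.5] [ 0.4785 -0.2289  0.084 ]
blue top 93 [365.4 241.3] [ 0.459  -0.3372  0.084 ]
blue top 108 [ 95.4 282.3] [0.3518 0.2731 0.084 ]
blue scene 60 [324.9 187.8] [ 0.5374 -0.3278  0.084 ]
blue scene 67 [301.3 196.6] [ 0.5424 -0.2504  0.084 ]
blue scene 66 [347.3 204.5] [ 0.455  -0.3347  0.084 ]
blue scene 75 [310.1 215.3] [ 0.4743 -0.2268  0.084 ]
amber top 100 [200.6 176. ] [0.5917 0.0292 0.158 ]
amber top 92 [187.  176.8] [0.5894 0.0581 0.158 ]
amber top 195 [195.4 190.3] [0.5612 0.0394 0.158 ]
amber top 93 [305.5 281.8] [ 0.3756 -0.1962  0.158 ]
amber top 43 [426.3 292.1] [ 0.3602 -0.4462  0.158 ]
amber scene 118 [191.6 206.1] [0.5864 0.0399 0.158 ]
red top 123 [237.7 230.3] [ 0.4796 -0.0548  0.193 ]
red scene 95 [250.  205.9] [ 0.4848 -0.0579  0.193 ]
green scene 77 [184.5 244. ] [0.5855 0.0747 0.045 ]
green scene 45 [195.5 255.6] [0.5378 0.0658 0.045 ]
```

Call:
servo_tool --claw '[1, 1, 1, 1, 1, 1, 1, 1, 1, 1]' --pt "0 0 -30" --pt "10 -8 -30" --pt "25 -18 -25" --pt "25 -18 -15" --pt "25 -18 -10" --pt "25 -18 -10" --pt "25 -18 -10" --pt "25 -18 -10" --pt "25 -18 -10" --pt "25 -18 0" --twist '[0, 0, 0, 0, 0, 0, 0, 0, 0, 0]'

```text
time: 2.33
eef_pos: [0.3975, -0.3668, 0.3549]
tool_rot: [[0.912, 0.411, 0.003], [0.411, -0.912, -0.003], [0.002, 0.004, -1.0]]
ft_force: [0.3, -0.1, 0.2]
width: 0.0857
grasp_force: 0.0
```

Call:
servo_tool --claw '[0, 0, 0, 0, 0, 0, 0, 0, 0, 0]' --pt "25 -20 0" --pt "25 -20 0" --pt "25 -20 0" --pt "25 -20 0" --pt "0 -25 0" --pt "0 -25 0" --pt "0 -25 0" --pt "0 -25 0" --pt "0 -20 0" --pt "0 0 0" --twist '[0, 0, 0, 0, 0, 0, 0, 0, 0, 0]'

```text
time: 3.17
eef_pos: [0.4042, -0.1406, 0.353]
tool_rot: [[0.91, 0.415, 0.0], [0.415, -0.91, -0.0], [0.0, 0.0, -1.0]]
ft_force: [0.3, 0.4, -0.4]
width: 0.0429
grasp_force: 0.0
```

```bash
cat >> h.py <<'E'
def go(x,y,z,yaw=None):
    "total shift in tool axes (mm) now, twist (deg) wanted, and shift in the axes after twisting"
    s=st(); R=np.array(s['tool_rot']); d=(np.array([x,y,z])-s['eef_pos'])*1000
    cur=np.degrees(np.arctan2(R[1,0],R[0,0])); print('yaw',round(cur,1),'shift now',np.round(R.T@d,1))
    if yaw is not None:
        tw=(cur-yaw+180)%360-180; a=np.radians(yaw); c,si=np.cos(a),np.sin(a)
        R2=np.array([[c,si,0],[si,-c,0],[0,0,-1]]); print('twist',round(tw,1),'shift after',np.round(R2.T@d,1))
E
python3 - <<'E'
from h import *
go(.48,.248,.2,52)
m=arm.camera_model('wrist'); print(np.round(np.linalg.inv(m['world_to_cam']),3))
save('wrist','w0.png',s=1.5)
E
```

```text
t 3.17 p [ 0.4042 -0.1406  0.353 ] F [ 0.3  0.4 -0.4] w 0.0429 g 0.0
q [ 33.9  -2.1 -18.4 108.1  -0.7  73.8 -49.8]
[[ 0.91   0.415  0.   ]
 [ 0.415 -0.91  -0.   ]
 [ 0.     0.    -1.   ]]
yaw 24.5 shift now [ 230.4 -322.   153. ]
twist -27.5 shift after [ 352.9 -179.5  153. ]
[[ 0.417 -0.874 -0.25   0.469]
 [-0.909 -0.401 -0.115 -0.112]
 [ 0.     0.276 -0.961  0.525]
 [ 0.     0.     0.     1.   ]]
```

View pics/w0.png

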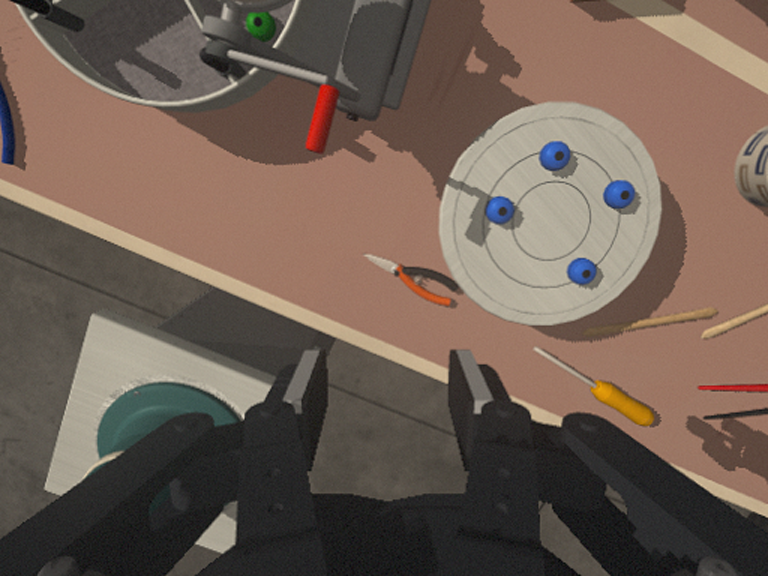

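The wrist view shows all four blues on the wheel at (555,155), (620,194), (500,210) and (582,271), and the red grip centred at (322,118).

Call:
servo_tool --claw '[-1, -1, -1, -1, -1, -1, -1, -1, -1, -1]' --pt "0 0 0" --pt "0 0 0" --pt "0 0 0" --pt "0 0 0" --pt "25 -13 0" --pt "25 -13 0" --pt "25 -13 0" --pt "25 -13 0" --pt "25 -13 0" --pt "25 -13 0" --twist '[-6.9, -6.9, -6.9, -6.8, 0, 0, 0, 0, 0, 0]'

```text
time: 4.05
eef_pos: [0.4374, 0.0223, 0.3526]
tool_rot: [[0.62, 0.785, 0.001], [0.785, -0.62, -0.0], [0.0, 0.001, -1.0]]
ft_force: [-0.5, 0.1, 0.2]
width: -0.0001
grasp_force: 0.0
```

Call:
servo_tool --claw '[-1, -1, -1, -1, -1, -1, -1, -1, -1, -1]' --pt "25 -13 0" --pt "25 -13 0" --pt "25 -13 0" --pt "25 -13 0" --pt "25 -13 0" --pt "25 -13 0" --pt "25 -13 0" --pt "25 -13 0" --pt "0 0 25" --pt "0 0 0" --twist '[0, 0, 0, 0, 0, 0, 0, 0, 0, 0]'

```text
time: 4.88
eef_pos: [0.4777, 0.2433, 0.3236]
tool_rot: [[0.617, 0.787, -0.006], [0.787, -0.617, -0.002], [-0.005, -0.004, -1.0]]
ft_force: [0.3, -1.5, -0.2]
width: -0.0001
grasp_force: 0.0
```

```bash
python3 - <<'E'
from h import *
go(.48,.248,.096,52)
m=arm.camera_model('wrist')
save('wrist','w1.png',s=1.5)
H=np.array([.5545,.156]); 
im=cv2.imread('pics/w1.png')
for a in [51.8,141.8,-128.2,-38.2]:
    u=w2pix(m,[[H[0]+.118*np.cos(np.radians(a)),H[1]+.118*np.sin(np.radians(a)),.118]])[0]*1.5
    print(a,u.round()); cv2.circle(im,tuple(int(v) for v in u),4,(0,0,255),1)
u=w2pix(m,[[*H,.096]])[0]*1.5; cv2.circle(im,tuple(int(v) for v in u),4,(0,255,255),1)
cv2.imwrite('pics/w1m.png',im)
# grip from the earlier wrist picture
ti=np.array([[.417,-.874,-.25,.469],[-.909,-.401,-.115,-.112],[0,.276,-.961,.525],[0,0,0,1]])
m['world_to_cam']=np.linalg.inv(ti); print('grip',pix2w(m,[322/1.5,118/1.5],.193),'blues',pix2w(m,np.array([[555,155],[620,194],[500,210],[582,271]])/1.5,.084))
E
```

```text
t 4.88 p [0.4777 0.2433 0.3236] F [ 0.3 -1.5 -0.2] w -0.0001 g 0.0
q [  3.3  14.4 -40.3  96.9   9.6  72.6 -77.2]
[[ 0.617  0.787 -0.006]
 [ 0.787 -0.617 -0.002]
 [-0.005 -0.004 -1.   ]]
yaw 51.9 shift now [ 6.300e+00 -2.000e-01  2.276e+02]
twist -0.1 shift after [  5.1  -1.1 227.6]
51.8 [528. 133.]
141.8 [383. 273.]
-128.2 [506. 393.]
-38.2 [648. 274.]
grip [[ 0.48066288 -0.05581537  0.193     ]] blues [[ 0.5475149  -0.25421229  0.084     ]
 [ 0.54279268 -0.33172007  0.084     ]
 [ 0.47905029 -0.23105341  0.084     ]
 [ 0.45984576 -0.33849979  0.084     ]]
```

View pics/w1m.png

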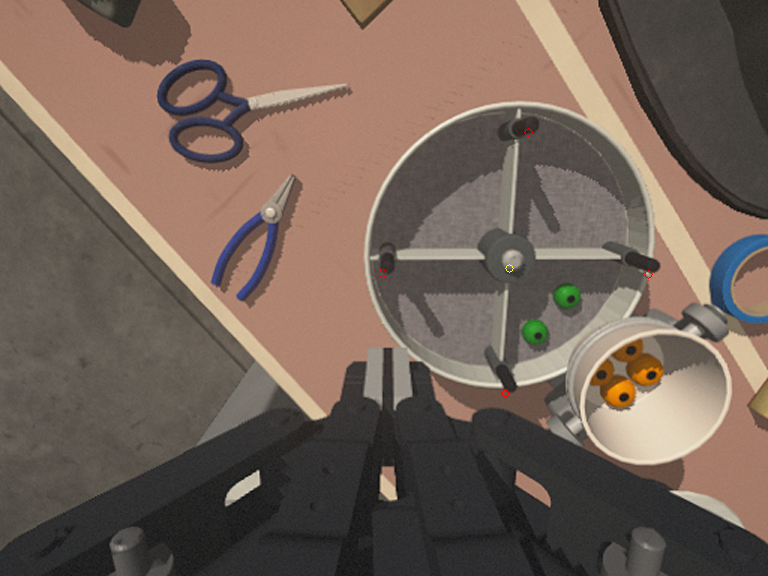

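Marked against the wrist view, the hub is really about 7 mm further out, near (0.561, 0.157), so I will start the push 27 mm behind the peg.

Call:
servo_tool --claw '[-1, -1, -1, -1, -1, -1, -1, -1, -1, -1]' --pt "12 4 25" --pt "0 0 25" --pt "0 0 25" --pt "0 0 25" --pt "0 0 25" --pt "0 0 25" --pt "0 0 25" --pt "0 0 25" --pt "0 0 27" --pt "0 0 0" --twist '[0, 0, 0, 0, 0, 0, 0, 0, 0, 0]'

```text
time: 5.77
eef_pos: [0.4879, 0.2466, 0.0967]
tool_rot: [[0.621, 0.784, -0.006], [0.784, -0.621, -0.005], [-0.008, -0.002, -1.0]]
ft_force: [-0.8, -0.8, 0.4]
width: -0.0001
grasp_force: 0.0
```

```bash
python3 - <<'E'
from h import *
go(.488,.2496,.096,38.3)
E
```

```text
t 5.77 p [0.4879 0.2466 0.0967] F [-0.8 -0.8  0.4] w -0.0001 g 0.0
q [ -3.3  29.8 -34.3 109.2  22.1  48.2 -87.7]
[[ 0.621  0.784 -0.006]
 [ 0.784 -0.621 -0.005]
 [-0.008 -0.002 -1.   ]]
yaw 51.6 shift now [ 2.5 -1.8  0.6]
twist 13.3 shift after [ 2.  -2.3  0.7]
```

Call:
servo_tool --claw '[-1, -1, -1, -1, -1, -1, -1, -1, -1, -1]' --pt "-6 -1.3 0" --pt "-6.1 -1 0" --pt "-6.1 -0.6 0" --pt "-6.2 -0.3 0" --pt "-6.2 0 0" --pt "-6.2 0 0" --pt "-6.2 0 0" --pt "-6.2 0 0" --pt "-6.2 0 0" --pt "-6.2 0 0" --twist '[0, 0, 0, 0, -3, -3, -3, -3, -3, -3]'

```text
time: 6.6
eef_pos: [0.4529, 0.2006, 0.1016]
tool_rot: [[0.343, 0.939, 0.002], [0.939, -0.343, -0.0], [0.0, 0.002, -1.0]]
ft_force: [0.8, 0.9, 0.1]
width: 0.0002
grasp_force: 0.0
```

```bash
python3 - <<'E'
from h import *
s=st(); d=s['eef_pos'][:2]-np.array([.561,.157]); print(np.hypot(*d),np.degrees(np.arctan2(d[1],d[0])))
save('wrist','w2.png',s=1)
E
```

```text
t 6.6 p [0.4529 0.2006 0.1016] F [0.8 0.9 0.1] w 0.0002 g 0.0
q [  5.2  26.  -40.1 116.   23.3  45.8 -68.7]
[[ 0.343  0.939  0.002]
 [ 0.939 -0.343 -0.   ]
 [ 0.     0.002 -1.   ]]
0.11658379570024911 158.03008660168894
```

View pics/w2.png

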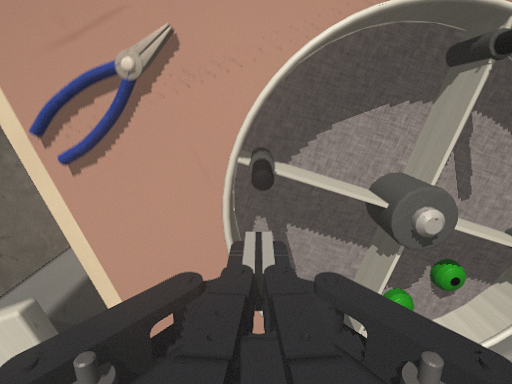

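```bash
python3 - <<'E'
from h import *
m=arm.camera_model('wrist'); s=arm.sense()
p=pix2w(m,[262,180],.118)[0]; print('peg',p)
d=p[:2]-np.array([.561,.157]); print(np.hypot(*d),np.degrees(np.arctan2(d[1],d[0])))
print('tip pix',w2pix(m,[s['eef_pos']+np.array(s['tool_rot'])[:,2]*.011, s['eef_pos']]))
print(w2pix(m,[[.561,.157,.096]]))
t=arm.camera_model('top'); save('top','t1.png',crop=(70,100,270,270),s=3.5)
E
```

```text
peg [0.46693828 0.23041777 0.118     ]
0.11932215312382144 142.0269803982572
tip pix [[256.66205528 220.682517  ]
 [256.5757862  226.94684257]]
[[434.20100988 227.34840929]]
```

View pics/t1.png

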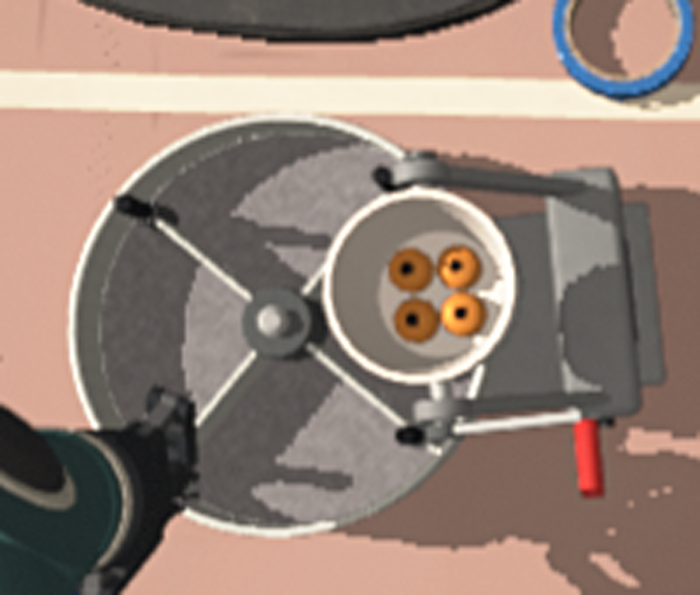

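Peg still at 142°: the fingers slipped past it and the dish sprang back to 0. I'll pinch the peg and carry it round instead.

Call:
servo_tool --claw '[-1, -1, 0, 0, 0, 0, 0, 0, 0, 0]' --pt "0 0 -35" --pt "0 0 -35" --pt "0 0 -10" --pt "0 0 0" --pt "0 0 0" --pt "0 0 0" --pt "0 0 0" --pt "0 0 0" --pt "0 0 0" --pt "0 0 0" --twist '[0, -7.1, -7.1, -7.1, -7.1, -7.1, -7.1, -7.1, -7.1, -7.1]'

```text
time: 7.53
eef_pos: [0.453, 0.2014, 0.1812]
tool_rot: [[-0.694, 0.72, 0.002], [0.72, 0.694, -0.0], [-0.001, 0.001, -1.0]]
ft_force: [0.7, 0.4, -0.3]
width: 0.0426
grasp_force: 0.0
```

```bash
python3 - <<'E'
from h import *
go(.467,.2295,.098,142)
E
```

```text
t 7.53 p [0.453  0.2014 0.1812] F [ 0.7  0.4 -0.3] w 0.0426 g 0.0
q [ 20.   24.8 -58.6 111.6  25.2  57.4  -6.4]
[[-0.694  0.72   0.002]
 [ 0.72   0.694 -0.   ]
 [-0.001  0.001 -1.   ]]
yaw 133.9 shift now [10.6 29.5 83.2]
twist -8.1 shift after [ 6.3 30.8 83.2]
```

Call:
servo_tool --claw '[0, 0, 0, 0, 0, 0, 0, -1, -1, -1]' --pt "5 15 0" --pt "5.6 14.5 0" --pt "0 0 10" --pt "0 0 20" --pt "0 0 20" --pt "0 0 20" --pt "0 0 13" --pt "0 0 0" --pt "0 0 0" --pt "0 0 0" --twist '[0, 0, -4, -4, 0, 0, 0, 0, 0, 0]' --newtons 40

```text
time: 8.37
eef_pos: [0.4674, 0.23, 0.0986]
tool_rot: [[-0.784, 0.62, 0.002], [0.62, 0.784, 0.001], [-0.001, 0.002, -1.0]]
ft_force: [0.2, -0.3, -0.2]
width: 0.0067
grasp_force: 0.0
```

Call:
servo_tool --claw '[-1, -1, -1]' --pt "0 0 0" --pt "0 0 0" --pt "0 0 0" --twist '[0, 0, 0]'

```text
time: 8.62
eef_pos: [0.4673, 0.2295, 0.0982]
tool_rot: [[-0.784, 0.62, 0.001], [0.62, 0.784, 0.0], [-0.001, 0.001, -1.0]]
ft_force: [-0.4, 0.3, -0.7]
width: -0.0
grasp_force: 0.0
```

```bash
python3 - <<'E'
from h import *
go(.467,.2295,.098,142)
E
```

```text
t 8.62 p [0.4673 0.2295 0.0982] F [-0.4  0.3 -0.7] w -0.0 g 0.0
q [ 11.6  34.1 -53.2 112.3  35.1  51.3  -8.4]
[[-0.784  0.62   0.001]
 [ 0.62   0.784  0.   ]
 [-0.001  0.001 -1.   ]]
yaw 141.7 shift now [ 0.2 -0.1  0.2]
twist -0.3 shift after [ 0.2 -0.1  0.2]
```

```bash
python3 - <<'E'
from h import *
save('wrist','w3.png',s=1.2)
m=arm.camera_model('wrist'); s=arm.sense()
print('tip',w2pix(m,[s['eef_pos']+np.array(s['tool_rot'])[:,2]*.011])*1.2,'peg?',w2pix(m,[[.467,.2295,.118]])*1.2)
E
```

```text
tip [[308.99495436 263.31640249]] peg? [[308.93578552 286.43616068]]
```

View pics/w3.png

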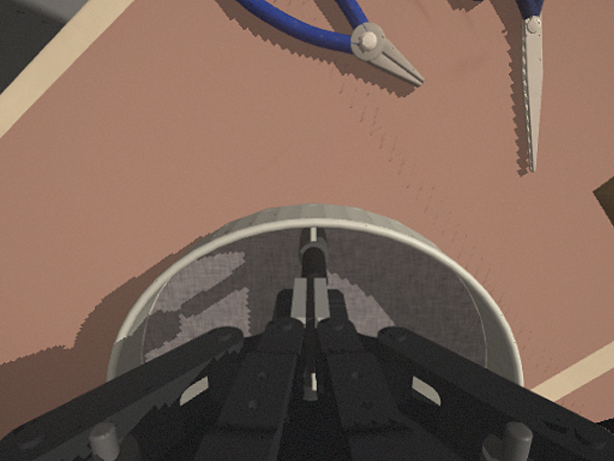

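```bash
python3 - <<'E'
from h import *
m=arm.camera_model('wrist'); s=arm.sense(); R=np.array(s['tool_rot']); p=s['eef_pos']
for X in (0,.011):
    print(X,[(Z,w2pix(m,[p+R@[X,0,Z]])[0].round(0)[1]) for Z in (-.03,-.02,-.01,0,.011)])
ims=[]
for c in ('scene','top'):
    mm=arm.camera_model(c); im=arm.snapshot(c).copy()[:,:,::-1]; im=np.ascontiguousarray(im)
    u=[w2pix(mm,[q])[0] for q in (p+R@[0,0,.011],p+R@[0,0,-.06],np.array([.467,.2295,.118]))]
    x0,y0=int(u[0][0])-55,int(u[0][1])-60
    cr=cv2.resize(im[y0:y0+110,x0:x0+110],None,fx=3.6,fy=3.6,interpolation=cv2.INTER_CUBIC)
    for v,col in zip(u,[(0,0,255),(0,255,255),(255,0,255)]):
        cv2.circle(cr,(int((v[0]-x0)*3.6),int((v[1]-y0)*3.6)),4,col,1)
    ims.append(cr)
cv2.imwrite('pics/c1.png',np.hstack(ims))
E
```

```text
0 [(-0.03, np.float64(247.0)), (-0.02, np.float64(239.0)), (-0.01, np.float64(232.0)), (0, np.float64(226.0)), (0.011, np.float64(219.0))]
0.011 [(-0.03, np.float64(228.0)), (-0.02, np.float64(221.0)), (-0.01, np.float64(215.0)), (0, np.float64(209.0)), (0.011, np.float64(204.0))]
```

View pics/c1.png

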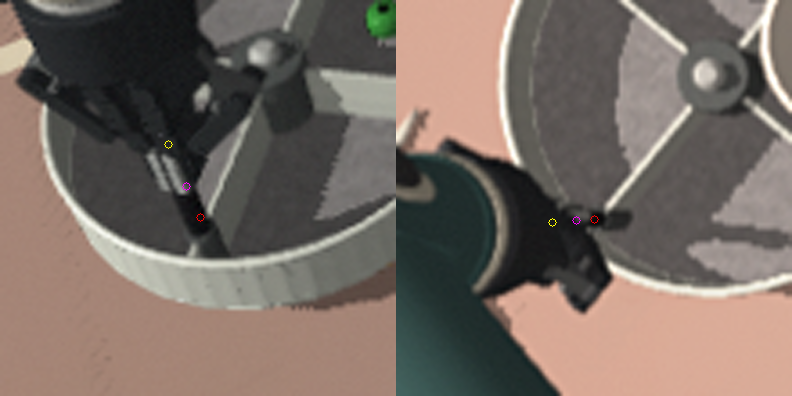

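The scene crop shows the shut fingertips at the peg's top, at crop (183,190), instead of at (200,217). The fingers really end about 25–30 mm above where I assumed, so I'll find the offset by a gentle touch on the peg top.

Call:
servo_tool --claw '[-1, -1, -1]' --pt "0 0 1.5" --pt "0 0 1.5" --pt "0 0 0" --twist '[0, 0, 0]'

```text
time: 9.02
eef_pos: [0.4665, 0.2292, 0.0941]
tool_rot: [[-0.785, 0.62, -0.001], [0.62, 0.785, -0.0], [0.0, -0.001, -1.0]]
ft_force: [-0.3, 0.1, 0.3]
width: 0.0003
grasp_force: 0.0
```

Call:
servo_tool --claw '[-1, -1, -1]' --pt "0 0 2" --pt "0 0 1" --pt "0 0 0" --twist '[0, 0, 0]'

```text
time: 9.27
eef_pos: [0.4665, 0.2293, 0.0911]
tool_rot: [[-0.785, 0.62, -0.001], [0.62, 0.785, -0.0], [0.0, -0.0, -1.0]]
ft_force: [-0.8, -0.9, -0.0]
width: -0.0004
grasp_force: 0.0
```

Call:
servo_tool --claw '[-1, -1, -1, -1]' --pt "0 0 2" --pt "0 0 2" --pt "0 0 0" --pt "0 0 0" --twist '[0, 0, 0, 0]'

```text
time: 9.6
eef_pos: [0.4682, 0.2311, 0.0892]
tool_rot: [[-0.785, 0.62, 0.004], [0.62, 0.785, 0.002], [-0.001, 0.004, -1.0]]
ft_force: [-2.0, -0.8, 11.4]
width: 0.0002
grasp_force: 5.7
```

```bash
python3 - <<'E'
from h import *
st()
s=arm.sense(); R=np.array(s['tool_rot']); p=s['eef_pos']
mm=arm.camera_model('scene'); im=np.ascontiguousarray(arm.snapshot('scene')[:,:,::-1])
u=[w2pix(mm,[q])[0] for q in (p+R@[0,0,.011],p+R@[0,0,-.06],p+R@[0,0,-.03])]
x0,y0=int(u[0][0])-35,int(u[0][1])-45
cr=cv2.resize(im[y0:y0+70,x0:x0+70],None,fx=8,fy=8,interpolation=cv2.INTER_CUBIC)
for v,col in zip(u,[(0,0,255),(0,255,255),(255,0,255)]): cv2.circle(cr,(int((v[0]-x0)*8),int((v[1]-y0)*8)),5,col,1)
w=arm.snapshot('wrist')[120:300,180:340,::-1]; w=cv2.resize(w,None,fx=1.4,fy=560/180,interpolation=cv2.INTER_CUBIC)
cv2.imwrite('pics/c2.png',np.hstack([cr,w]))
E
```

```text
t 9.6 p [0.4682 0.2311 0.0892] F [-2.  -0.8 11.4] w 0.0002 g 5.669928565621376
q [ 10.9  34.8 -52.5 112.6  36.1  50.3  -9.1]
[[-0.785  0.62   0.004]
 [ 0.62   0.785  0.002]
 [-0.001  0.004 -1.   ]]
```

View pics/c2.png

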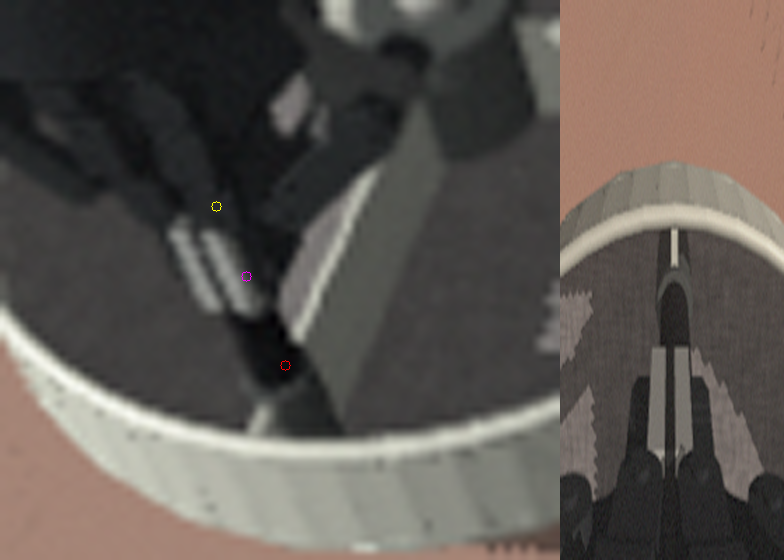

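Contact came at 11 N with the TCP reported at z=0.089 and the peg top at 0.118, so the shut tips sit at reported z + 29 mm. I'll use that offset from here on and pinch the peg properly.

Call:
servo_tool --claw '[-1, 0, 0, 0, 0, 0, 0, 0, -1, -1]' --pt "0 0 -10" --pt "0 0 -10" --pt "0 0 0" --pt "0 0 0" --pt "0 0 10" --pt "0 0 15" --pt "0 0 15" --pt "0 0 9" --pt "0 0 0" --pt "0 0 0" --twist '[0, 0, 0, 0, 0, 0, 0, 0, 0, 0]' --newtons 40

```text
time: 10.53
eef_pos: [0.466, 0.2296, 0.0573]
tool_rot: [[-0.785, 0.619, -0.002], [0.619, 0.785, 0.0], [0.002, -0.001, -1.0]]
ft_force: [0.9, 1.2, -0.2]
width: 0.0197
grasp_force: 0.1
```

Call:
servo_tool --claw '[-1, -1, -1]' --pt "0 0 0" --pt "0 0 0" --pt "0 0 0" --twist '[0, 0, 0]'

```text
time: 10.78
eef_pos: [0.4661, 0.2295, 0.0582]
tool_rot: [[-0.785, 0.62, -0.001], [0.62, 0.785, 0.0], [0.001, -0.0, -1.0]]
ft_force: [-0.7, 2.5, -8.1]
width: 0.0119
grasp_force: 39.0
```

Call:
servo_tool --claw '[-1, -1, -1, -1, -1, -1, -1, -1, -1, -1]' --pt "-0.3 -8.2 0" --pt "-0.3 -8.2 0" --pt "-0.3 -8.2 0" --pt "-0.3 -8.2 0" --pt "-0.3 -8.2 0" --pt "-0.3 -8.2 0" --pt "-0.3 -8.2 0" --pt "-0.3 -8.2 0" --pt "0 0 0" --pt "0 0 0" --twist '[-4, -4, -4, -4, -4, -4, -4, -4, 0, 0]'

```text
time: 11.62
eef_pos: [0.4436, 0.169, 0.0583]
tool_rot: [[-0.994, 0.113, 0.002], [0.113, 0.994, 0.001], [-0.002, 0.002, -1.0]]
ft_force: [5.9, 4.2, -16.0]
width: 0.0118
grasp_force: 39.1
```

```bash
python3 - <<'E'
from h import *
s=st(); d=s['eef_pos'][:2]-np.array([.561,.157]); print(np.hypot(*d),np.degrees(np.arctan2(d[1],d[0])))
E
```

```text
t 11.62 p [0.4436 0.169  0.0583] F [  5.9   4.2 -16. ] w 0.0118 g 39.13092076778412
q [ 21.5  37.7 -58.4 119.4  44.4  47.9  19.7]
[[-0.994  0.113  0.002]
 [ 0.113  0.994  0.001]
 [-0.002  0.002 -1.   ]]
0.11802026701136352 174.1761264983601
```

Call:
servo_tool --claw '[-1, -1, -1, -1, -1, -1, -1, 0.2, 0.2, 0.2]' --pt "-0.3 -8.2 0" --pt "-0.3 -8.2 0" --pt "-0.3 -8.2 0" --pt "-0.3 -8.2 0" --pt "-0.3 -8.2 0" --pt "-0.3 -8.2 0" --pt "0 0 0" --pt "0 0 0" --pt "0 0 0" --pt "0 0 0" --twist '[-4, -4, -4, -4, -4, -4, 0, 0, 0, 0]'

```text
time: 12.45
eef_pos: [0.4476, 0.1201, 0.0589]
tool_rot: [[-0.953, -0.303, 0.001], [-0.303, 0.953, -0.002], [-0.0, -0.002, -1.0]]
ft_force: [1.1, -2.8, -1.7]
width: 0.0473
grasp_force: 1.4
```

Call:
servo_tool --claw '[0.2, 0.2, 0.2, 0.2, 0.2, 0.2, 0.2, 0.2, 0.2, 0.2]' --pt "0 0 -10" --pt "0 0 -20" --pt "0 0 -25" --pt "0 0 -30" --pt "0 0 -35" --pt "0 0 -35" --pt "0 0 -35" --pt "0 0 -30" --pt "0 0 0" --pt "0 0 0" --twist '[0, 0, 0, 0, 0, 0, 0, 0, 0, 0]'

```text
time: 13.28
eef_pos: [0.4472, 0.122, 0.2803]
tool_rot: [[-0.953, -0.304, 0.003], [-0.304, 0.953, -0.0], [-0.003, -0.001, -1.0]]
ft_force: [0.5, -0.4, -0.9]
width: 0.0509
grasp_force: 0.0
```

```bash
python3 - <<'E'
from h import *
go(.478,-.0555,.3,7)
im=arm.snapshot('top'); m=arm.camera_model('top')
for k,z in [('amber',.158),('red',.193),('green',.045)]:
    for a,c in blobs(im,k):
        p=pix2w(m,c,z)[0]
        if .4<p[0]<.75 and -.15<p[1]<.4: print(k,a,np.round(p,4))
save('top','t2.png',crop=(70,100,270,270),s=3)
E
```

```text
t 13.28 p [0.4472 0.122  0.2803] F [ 0.5 -0.4 -0.9] w 0.0509 g 0.0
q [ 49.3  26.5 -86.  108.4  28.1  71.7  62.1]
[[-0.953 -0.304  0.003]
 [-0.304  0.953 -0.   ]
 [-0.003 -0.001 -1.   ]]
yaw -162.3 shift now [  24.6 -178.5  -19.6]
twist -169.3 shift after [  8.9 179.9 -19.7]
amber 98 [0.5917 0.029  0.158 ]
amber 92 [0.5894 0.0581 0.158 ]
amber 192 [0.5612 0.0394 0.158 ]
red 125 [ 0.4799 -0.0548  0.193 ]
green 71 [0.6606 0.1363 0.045 ]
green 76 [0.6477 0.1867 0.045 ]
```

View pics/t2.png

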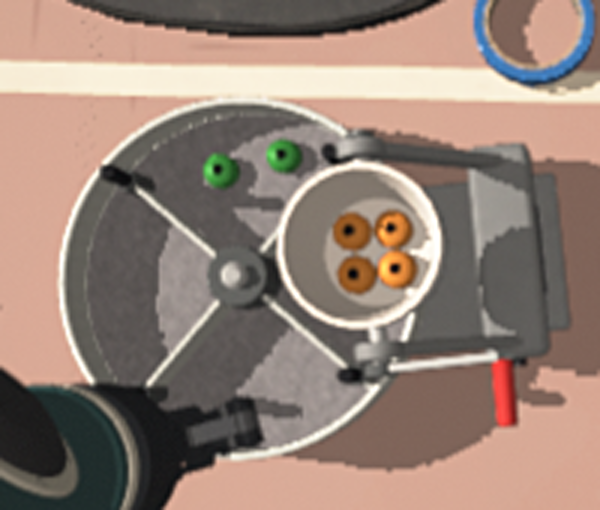

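The dish is on its next stop: the greens at (220,170) and (283,155) have moved on, and an empty compartment is under the bowl. I'll unwind the wrist and go to the lever.

Call:
servo_tool --claw '[0, 0, 0, 0, 0, 0, 0, 0, 0, 0]' --pt "0 0 -20" --pt "0 0 -10" --pt "0 0 0" --pt "0 0 0" --pt "0 0 0" --pt "0 0 0" --pt "0 0 0" --pt "0 0 0" --pt "0 0 0" --pt "0 0 0" --twist '[7, 7, 7, 7, 7, 7, 7, 7, 7, 7]'

```text
time: 14.22
eef_pos: [0.446, 0.1208, 0.3073]
tool_rot: [[-0.607, 0.795, -0.003], [0.795, 0.607, -0.0], [0.002, -0.002, -1.0]]
ft_force: [0.0, 0.1, 0.5]
width: 0.0428
grasp_force: 0.0
```

Call:
servo_tool --claw '[0, 0, 0, 0, 0, 0, 0, 0, 0, 0]' --pt "0 0 0" --pt "0 0 0" --pt "0 0 0" --pt "0 0 0" --pt "0 0 0" --pt "0 0 0" --pt "0 0 0" --pt "0 0 0" --pt "0 0 0" --pt "0 0 0" --twist '[7, 7, 7, 7, 7, 7, 7, 7, 7, 7]'

```text
time: 15.05
eef_pos: [0.446, 0.1209, 0.3071]
tool_rot: [[0.539, 0.842, -0.003], [0.842, -0.539, 0.0], [-0.002, -0.002, -1.0]]
ft_force: [0.8, 0.5, 0.2]
width: 0.0424
grasp_force: 0.0
```

```bash
python3 - <<'E'
from h import *
go(.477,-.0555,.3,7)
E
```

```text
t 15.05 p [0.446  0.1209 0.3071] F [0.8 0.5 0.2] w 0.0424 g 0.0
q [ 34.2   8.8 -57.7 106.7   7.9  69.  -58.7]
[[ 0.539  0.842 -0.003]
 [ 0.842 -0.539  0.   ]
 [-0.002 -0.002 -1.   ]]
yaw 57.4 shift now [-131.8  121.2    7. ]
twist 50.4 shift after [  9.3 178.9   7.1]
```

Call:
servo_tool --claw '[0, 0, 0, 0, 0, 0, 0, 0, 0, 0]' --pt "0 0 0" --pt "0 0 0" --pt "0 0 0" --pt "0 0 0" --pt "0 0 0" --pt "0 0 0" --pt "0 0 0" --pt "0 0 0" --pt "3 30 0" --pt "3 30 0" --twist '[7.1, 7.1, 7.1, 7.1, 7.1, 7.1, 7.1, 0.7, 0, 0]'

```text
time: 15.88
eef_pos: [0.4598, 0.0631, 0.3078]
tool_rot: [[0.991, 0.135, -0.001], [0.135, -0.991, 0.0], [-0.001, -0.001, -1.0]]
ft_force: [0.9, -1.0, -1.0]
width: 0.0425
grasp_force: 0.0
```

Call:
servo_tool --claw '[0, 0, 0, 0, 0, 0]' --pt "3 30 0" --pt "0 30 0" --pt "0 30 10" --pt "0 28 20" --pt "0 0 20" --pt "0 0 0" --twist '[0, 0, 0, 0, 0, 0]'

```text
time: 16.38
eef_pos: [0.4755, -0.0561, 0.2542]
tool_rot: [[0.992, 0.126, -0.008], [0.126, -0.992, 0.002], [-0.008, -0.003, -1.0]]
ft_force: [-0.8, 0.5, 0.1]
width: 0.0427
grasp_force: 0.0
```

```bash
python3 - <<'E'
from h import *
go(.477,-.0555,.149,7)
m=arm.camera_model('wrist'); im=arm.snapshot('wrist')
for a,c in blobs(im,'red'): print(a,c,pix2w(m,c,.193))
T=arm.camera_model('top'); ti=arm.snapshot('top')
for a,c in blobs(ti,'red'): print('top',a,pix2w(T,c,.193))
E
```

```text
t 16.38 p [ 0.4755 -0.0561  0.2542] F [-0.8  0.5  0.1] w 0.0427 g 0.0
q [ 41.3  11.9 -43.1 109.2   8.9  62.9 -88.1]
[[ 0.992  0.126 -0.008]
 [ 0.126 -0.992  0.002]
 [-0.008 -0.003 -1.   ]]
yaw 7.3 shift now [ 2.400e+00 -1.000e-01  1.051e+02]
twist 0.3 shift after [  1.6  -0.5 105.2]
719 [256.98609179 196.15020862] [[ 0.47808452 -0.05502434  0.193     ]]
top 14 [[ 0.43919502 -0.58401893  0.193     ]]
top 17 [[ 0.42691056 -0.55792585  0.193     ]]
```

Call:
servo_tool --claw '[0, 0, 0, 0, 0, 0, -1, -1, -1, -1]' --pt "1 -1 20" --pt "0 0 20" --pt "0 0 20" --pt "0 0 20" --pt "0 0 20" --pt "0 0 5" --pt "0 0 0" --pt "0 0 0" --pt "0 0 0" --pt "0 0 0" --twist '[0, 0, 0, 0, 0, 0, 0, 0, 0, 0]' --newtons 40

```text
time: 17.32
eef_pos: [0.4808, -0.0555, 0.1552]
tool_rot: [[0.992, 0.126, 0.003], [0.126, -0.992, -0.003], [0.002, 0.004, -1.0]]
ft_force: [0.5, -5.0, -0.8]
width: 0.0128
grasp_force: 38.9
```

```bash
python3 - <<'E'
from h import *
st()
# arc rows in tool axes: tool y = away from dish (+u = -y_tool), up = -z_tool
a0=165;r=90
pts=[]
for i in range(0,27):
    a=np.radians(a0-143*i/26); pts.append((r*np.cos(a),r*np.sin(a)))
pts=np.array(pts); d=np.diff(pts,axis=0)
print([[0,round(-x,1),round(-y,1)] for x,y in d])
E
```

```text
t 17.32 p [ 0.4808 -0.0555  0.1552] F [ 0.5 -5.  -0.8] w 0.0128 g 38.93547177314758
q [ 37.1  19.6 -40.6 115.2  16.6  50.7 -95.3]
[[ 0.992  0.126  0.003]
 [ 0.126 -0.992 -0.003]
 [ 0.002  0.004 -1.   ]]
[[0, np.float64(-2.6), np.float64(-8.2)], [0, np.float64(-3.4), np.float64(-7.9)], [0, np.float64(-4.2), np.float64(-7.6)], [0, np.float64(-4.9), np.float64(-7.1)], [0, np.float64(-5.5), np.float64(-6.6)], [0, np.float64(-6.1), np.float64(-6.1)], [0, np.float64(-6.7), np.float64(-5.5)], [0, np.float64(-7.2), np.float64(-4.8)], [0, np.float64(-7.6), np.float64(-4.1)], [0, np.float64(-8.0), np.float64(-3.3)], [0, np.float64(-8.2), np.float64(-2.6)], [0, np.float64(-8.5), np.float64(-1.8)], [0, np.float64(-8.6), np.float64(-0.9)], [0, np.float64(-8.6), np.float64(-0.1)], [0, np.float64(-8.6), np.float64(0.7)], [0, np.float64(-8.5), np.float64(1.5)], [0, np.float64(-8.3), np.float64(2.3)], [0, np.float64(-8.0), np.float64(3.1)], [0, np.float64(-7.7), np.float64(3.9)], [0, np.float64(-7.3), np.float64(4.6)], [0, np.float64(-6.8), np.float64(5.3)], [0, np.float64(-6.3), np.float64(5.9)], [0, np.float64(-5.7), np.float64(6.5)], [0, np.float64(-5.0), np.float64(7.0)], [0, np.float64(-4.4), np.float64(7.5)], [0, np.float64(-3.6), np.float64(7.8)]]
```

Call:
servo_tool --claw '[-1, -1, -1, -1, -1, -1, -1, -1, -1]' --pt "0 -2.6 -8.2" --pt "0 -3.4 -7.9" --pt "0 -4.2 -7.6" --pt "0 -4.9 -7.1" --pt "0 -5.5 -6.6" --pt "0 -6.1 -6.1" --pt "0 -6.7 -5.5" --pt "0 -7.2 -4.8" --pt "0 0 0" --twist '[0, 0, 0, 0, 0, 0, 0, 0, 0]'

```text
time: 18.07
eef_pos: [0.4757, -0.0146, 0.2104]
tool_rot: [[0.992, 0.127, 0.004], [0.127, -0.992, -0.005], [0.003, 0.005, -1.0]]
ft_force: [-1.4, -5.8, 10.1]
width: 0.0121
grasp_force: 39.8
```

```bash
python3 - <<'E'
from h import *
st()
m=arm.camera_model('wrist'); im=arm.snapshot('wrist')
for a,c in blobs(im,'red'): print(a,c)
E
```

```text
t 18.07 p [ 0.4757 -0.0146  0.2104] F [-1.4 -5.8 10.1] w 0.0121 g 39.83583927154541
q [ 36.   14.4 -43.7 113.   12.2  56.9 -96.2]
[[ 0.992  0.127  0.004]
 [ 0.127 -0.992 -0.005]
 [ 0.003  0.005 -1.   ]]
1823 [257.86725178 260.67306637]
```

Call:
servo_tool --claw '[-1, -1, -1, -1, -1, -1, -1, -1, -1, -1]' --pt "0 -7.6 -4.1" --pt "0 -8 -3.3" --pt "0 -8.2 -2.6" --pt "0 -8.5 -1.8" --pt "0 -8.6 -0.9" --pt "0 -8.6 -0.1" --pt "0 -8.6 0.7" --pt "0 -8.5 1.5" --pt "0 -8.3 2.3" --pt "0 0 0" --twist '[0, 0, 0, 0, 0, 0, 0, 0, 0, 0]'

```text
time: 18.95
eef_pos: [0.4663, 0.0617, 0.2176]
tool_rot: [[0.992, 0.128, 0.005], [0.128, -0.992, -0.001], [0.005, 0.002, -1.0]]
ft_force: [2.2, -0.6, 4.5]
width: 0.0123
grasp_force: 39.7
```

Call:
servo_tool --claw '[-1, -1, -1, -1, -1, -1, -1, -1, -1, -1]' --pt "0 -8 3.1" --pt "0 -7.7 3.9" --pt "0 -7.3 4.6" --pt "0 -6.8 5.3" --pt "0 -6.3 5.9" --pt "0 -5.7 6.5" --pt "0 -5 7" --pt "0 -4.4 7.5" --pt "0 -3.6 7.8" --pt "0 0 0" --twist '[0, 0, 0, 0, 0, 0, 0, 0, 0, 0]'

```text
time: 19.78
eef_pos: [0.461, 0.1127, 0.1666]
tool_rot: [[0.992, 0.125, 0.005], [0.125, -0.992, -0.005], [0.004, 0.006, -1.0]]
ft_force: [1.3, -11.6, 17.2]
width: 0.012
grasp_force: 43.3
```

```bash
python3 - <<'E'
from h import *
st()
a=arm.snapshot('scene')[130:340,70:280]; b=arm.snapshot('top')[100:270,70:240]
f=lambda i:cv2.resize(i,(390,390),interpolation=cv2.INTER_CUBIC)[:,:,::-1]
cv2.imwrite('pics/c3.png',np.hstack([f(a),f(b)]))
E
```

```text
t 19.78 p [0.461  0.1127 0.1666] F [  1.3 -11.6  17.2] w 0.012 g 43.345733284950256
q [  21.    18.7  -45.5  115.6   17.4   52.2 -116.5]
[[ 0.992  0.125  0.005]
 [ 0.125 -0.992 -0.005]
 [ 0.004  0.006 -1.   ]]
```

View pics/c3.png

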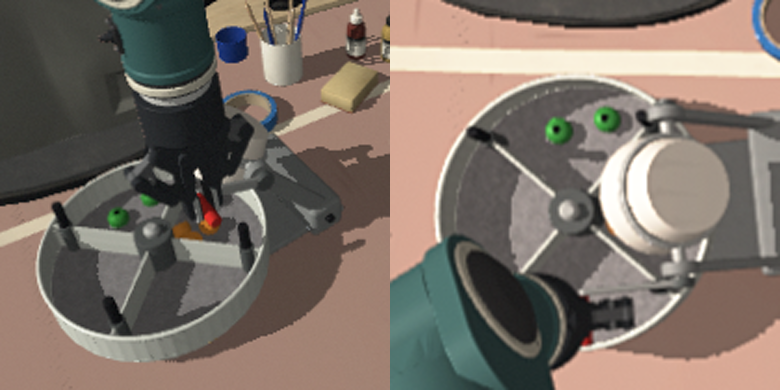

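The bowl is over, at (680,190) in the right half, with amber visible in the compartment below it. I'll hold a moment, then bring it back.

Call:
servo_tool --claw '[-1, -1, -1, -1, -1, -1, -1, -1, -1, -1]' --pt "0 0 -1" --pt "0 0 0" --pt "0 0 0" --pt "0 0 0" --pt "0 0 0" --pt "0 0 0" --pt "0 3.6 -7.8" --pt "0 4.4 -7.5" --pt "0 5 -7" --pt "0 5.7 -6.5" --twist '[0, 0, 0, 0, 0, 0, 0, 0, 0, 0]'

```text
time: 20.72
eef_pos: [0.4627, 0.0973, 0.1947]
tool_rot: [[0.992, 0.126, 0.005], [0.126, -0.992, 0.003], [0.006, -0.002, -1.0]]
ft_force: [9.8, 0.3, -8.4]
width: 0.0119
grasp_force: 39.1
```

Call:
servo_tool --claw '[-1, -1, -1, -1, -1, -1, -1, -1, -1, -1]' --pt "0 6.3 -5.9" --pt "0 6.8 -5.3" --pt "0 7.3 -4.6" --pt "0 7.7 -3.9" --pt "0 8 -3.1" --pt "0 8.3 -2.3" --pt "0 8.5 -1.5" --pt "0 8.6 -0.7" --pt "0 8.6 0.1" --pt "0 8.6 0.9" --twist '[0, 0, 0, 0, 0, 0, 0, 0, 0, 0]'

```text
time: 21.55
eef_pos: [0.4723, 0.0225, 0.2243]
tool_rot: [[0.992, 0.129, 0.006], [0.129, -0.992, 0.003], [0.006, -0.002, -1.0]]
ft_force: [-5.0, 2.6, 23.1]
width: 0.0122
grasp_force: 44.3
```

Call:
servo_tool --claw '[-1, -1, -1, -1, -1, -1, -1, -1, -1, -1]' --pt "0 8.5 1.8" --pt "0 8.2 2.6" --pt "0 8 3.3" --pt "0 7.6 4.1" --pt "0 7.2 4.8" --pt "0 6.7 5.5" --pt "0 6.1 6.1" --pt "0 5.5 6.6" --pt "0 4.9 7.1" --pt "0 4.2 7.6" --twist '[0, 0, 0, 0, 0, 0, 0, 0, 0, 0]'

```text
time: 22.38
eef_pos: [0.4813, -0.048, 0.1726]
tool_rot: [[0.992, 0.126, 0.005], [0.126, -0.992, -0.0], [0.005, 0.001, -1.0]]
ft_force: [2.0, -2.4, 8.0]
width: 0.0119
grasp_force: 49.8
```

Call:
servo_tool --claw '[-1, -1, -1, -1]' --pt "0 3.4 7.9" --pt "0 2.6 8.2" --pt "0 0 2" --pt "0 0 0" --twist '[0, 0, 0, 0]'

```text
time: 22.72
eef_pos: [0.4821, -0.0555, 0.1537]
tool_rot: [[0.992, 0.125, 0.005], [0.125, -0.992, -0.002], [0.005, 0.002, -1.0]]
ft_force: [4.9, -6.6, 0.1]
width: 0.0119
grasp_force: 50.9
```

Call:
servo_tool --claw '[-1, -1, -1, -1]' --pt "0 0 2" --pt "0 0 2" --pt "0 0 0" --pt "0 0 0" --twist '[0, 0, 0, 0]'

```text
time: 23.05
eef_pos: [0.4823, -0.0563, 0.1503]
tool_rot: [[0.992, 0.124, 0.006], [0.124, -0.992, -0.003], [0.005, 0.004, -1.0]]
ft_force: [3.3, -9.7, 4.9]
width: 0.012
grasp_force: 51.4
```

```bash
python3 - <<'E'
from h import *
st()
im=arm.snapshot('top'); m=arm.camera_model('top')
for a,c in blobs(im,'amber',5):
    p=pix2w(m,c,.158)[0]
    if .4<p[0]<.75 and -.15<p[1]<.4: print('amber',a,c.round(),np.round(p,4),pix2w(m,c,.045).round(3))
E
```

```text
t 23.05 p [ 0.4823 -0.0563  0.1503] F [ 3.3 -9.7  4.9] w 0.012 g 51.42509043216705
q [ 36.9  20.1 -40.4 115.4  17.1  50.  -95.7]
[[ 0.992  0.124  0.006]
 [ 0.124 -0.992 -0.003]
 [ 0.005  0.004 -1.   ]]
amber 10 [166. 199.] [0.5418 0.1005 0.158 ] [[0.547 0.127 0.045]]
```

Call:
servo_tool --claw '[-1, -1, -1, -1, -1]' --pt "0 0 2" --pt "0 0 2" --pt "0 0 2" --pt "0 0 0" --pt "0 0 0" --twist '[0, 0, 0, 0, 0]'

```text
time: 23.52
eef_pos: [0.4825, -0.0569, 0.1489]
tool_rot: [[0.992, 0.124, 0.005], [0.124, -0.992, -0.008], [0.004, 0.009, -1.0]]
ft_force: [-13.1, -10.4, 47.5]
width: 0.0123
grasp_force: 56.6
```

Call:
servo_tool --claw '[0.2, 0.2, 0.2, 0.2, 0.2, 0.2, 0.2, 0.2, 0.2, 0.2]' --pt "0 0 0" --pt "0 0 0" --pt "0 0 0" --pt "0 0 0" --pt "0 0 -20" --pt "0 0 -30" --pt "0 0 -30" --pt "0 0 -30" --pt "0 0 -30" --pt "0 0 0" --twist '[0, 0, 0, 0, 0, 0, 0, 0, 0, 0]'

```text
time: 24.35
eef_pos: [0.4825, -0.0528, 0.2875]
tool_rot: [[0.992, 0.127, 0.008], [0.127, -0.992, -0.001], [0.008, 0.002, -1.0]]
ft_force: [-0.0, 0.4, 0.5]
width: 0.0511
grasp_force: 0.0
```

```bash
python3 - <<'E'
from h import *
st()
m=arm.camera_model('wrist'); im=arm.snapshot('wrist')
for a,c in blobs(im,'red',100): print(a,c,pix2w(m,c,.193))
T=arm.camera_model('top'); ti=arm.snapshot('top')
for a,c in blobs(ti,'amber',5): print(a,pix2w(T,c,.045).round(3))
for nm in ('top','scene'): print(nm, rec(nm,'lever_grip'), rec(nm,'bowl_floor'))
a=arm.snapshot('scene')[130:340,70:280]; b=ti[100:270,70:240]
f=lambda i:cv2.resize(i,(390,390),interpolation=cv2.INTER_CUBIC)[:,:,::-1]
cv2.imwrite('pics/c4.png',np.hstack([f(a),f(b)]))
E
```

```text
t 24.35 p [ 0.4825 -0.0528  0.2875] F [-0.   0.4  0.5] w 0.0511 g 0.0
q [ 42.2  10.  -44.2 106.5   7.7  66.  -87.3]
[[ 0.992  0.127  0.008]
 [ 0.127 -0.992 -0.001]
 [ 0.008  0.002 -1.   ]]
546 [260.98717949 194.04212454] [[ 0.47933597 -0.05656711  0.193     ]]
93 [[ 0.36  -0.207  0.045]]
30 [[ 0.343 -0.49   0.045]]
25 [[ 0.338 -0.53   0.045]]
23 [[ 0.325 -0.491  0.045]]
14 [[ 0.319 -0.53   0.045]]
top [(0.71, [0.5902, 0.0484, 0.1485])] [(0.65, [0.5874, 0.0487, 0.1492])]
scene [(0.75, [0.5206, 0.0381, 0.1834])] [(0.77, [0.5239, 0.0428, 0.1847]), (0.63, [0.5645, 0.0928, 0.0522])]
```

View pics/c4.png

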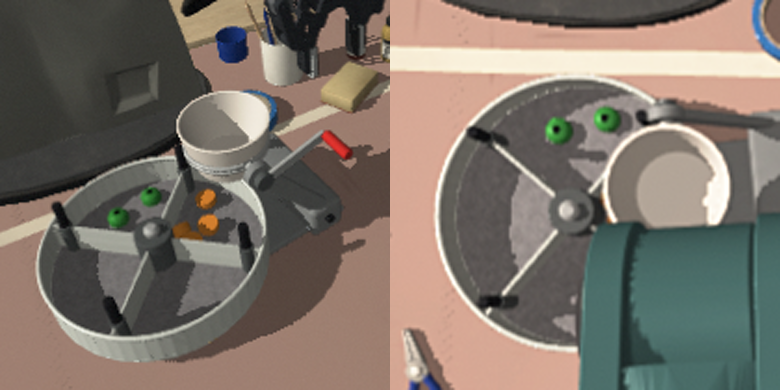

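The bowl is upright and empty, and the ambers lie in the compartment below at (205,197), (207,223) and (183,230). Now the second dish push, done the same way.

Call:
servo_tool --claw '[0, 0, 0, 0, 0, 0, 0, 0, 0, 0]' --pt "2 -28.2 -5" --pt "2 -28.2 0" --pt "2 -28.2 0" --pt "2 -28.2 0" --pt "2 -28.2 0" --pt "2 -28.2 0" --pt "2 -28.2 0" --pt "2 -28.2 0" --pt "2 -28.2 0" --pt "2 -28.2 0" --twist '[0, 0, 0, 0, 0, 0, 0, 0, 0, 0]'

```text
time: 25.53
eef_pos: [0.463, 0.2298, 0.2866]
tool_rot: [[0.992, 0.127, -0.002], [0.127, -0.992, -0.0], [-0.002, 0.0, -1.0]]
ft_force: [0.9, 0.5, 0.9]
width: 0.0423
grasp_force: 0.0
```

Call:
servo_tool --claw '[0, 0, 0, 0, 0, 0, 0, 0, 0, 0]' --pt "0 0 0" --pt "0 0 0" --pt "0 0 0" --pt "0 0 0" --pt "0 0 0" --pt "0 0 0" --pt "0 0 0" --pt "0 0 0" --pt "0 0 0" --pt "0 0 0" --twist '[-7.1, -7.1, -7.1, -7.1, -7.1, -7.1, -7.1, -7.1, -7.1, -7.1]'

```text
time: 26.37
eef_pos: [0.4632, 0.2285, 0.2866]
tool_rot: [[0.197, 0.98, -0.002], [0.98, -0.197, -0.0], [-0.0, -0.002, -1.0]]
ft_force: [0.8, -0.6, -0.6]
width: 0.0426
grasp_force: 0.0
```

Call:
servo_tool --claw '[0, 0, 0, 0, 0, 0, 0, 0, 0, 0]' --pt "0 0 0" --pt "0 0 0" --pt "0 0 0" --pt "0 0 0" --pt "0 0 10" --pt "0 0 15" --pt "0 0 20" --pt "0 0 20" --pt "0 0 20" --pt "0 0 0" --twist '[-7.1, -7.1, -7.1, -7.1, -7.1, -7.1, -7.1, -7.1, -6.9, 0]'

```text
time: 27.2
eef_pos: [0.4614, 0.227, 0.1981]
tool_rot: [[-0.79, 0.613, -0.008], [0.613, 0.79, -0.002], [0.005, -0.006, -1.0]]
ft_force: [-0.4, -1.0, -0.8]
width: 0.043
grasp_force: 0.0
```

```bash
python3 - <<'E'
from h import *
go(.4665,.2295,.058,142)
for nm,z in [('top',.045),('scene',.045)]:
  m=arm.camera_model(nm); im=arm.snapshot(nm)
  for a,c in blobs(im,'amber',5):
    p=pix2w(m,c,z)[0]
    if .4<p[0]<.75 and -.1<p[1]<.4: print(nm,a,p.round(3))
E
```

```text
t 27.2 p [0.4614 0.227  0.1981] F [-0.4 -1.  -0.8] w 0.043 g 0.0
q [ 26.1  37.6 -76.8 107.5  39.4  68.5 -12.2]
[[-0.79   0.613 -0.008]
 [ 0.613  0.79  -0.002]
 [ 0.005 -0.006 -1.   ]]
yaw 142.2 shift now [ -3.2   5.9 140.1]
twist 0.2 shift after [ -2.5   5.1 140.1]
top 11 [0.547 0.127 0.045]
scene 88 [0.612 0.075 0.045]
scene 93 [0.57  0.089 0.045]
scene 84 [0.574 0.119 0.045]
```

Call:
servo_tool --claw '[0, 0, 0, 0, 0, 0, 0, 0, -1, -1]' --pt "-3.2 5.9 10" --pt "0 0 20" --pt "0 0 25" --pt "0 0 25" --pt "0 0 25" --pt "0 0 20" --pt "0 0 15" --pt "0 0 0" --pt "0 0 0" --pt "0 0 0" --twist '[3, 3, 0, 0, 0, 0, 0, 0, 0, 0]' --newtons 60

```text
time: 28.13
eef_pos: [0.4707, 0.2322, 0.064]
tool_rot: [[-0.718, 0.696, 0.002], [0.696, 0.718, 0.001], [-0.001, 0.002, -1.0]]
ft_force: [-0.7, -0.1, 1.4]
width: 0.0193
grasp_force: 0.0
```

Call:
servo_tool --claw '[-1, -1, -1]' --pt "0 0 0" --pt "0 0 0" --pt "0 0 0" --twist '[0, 0, 0]'

```text
time: 28.38
eef_pos: [0.4706, 0.2321, 0.0642]
tool_rot: [[-0.719, 0.695, 0.002], [0.695, 0.719, 0.001], [-0.001, 0.002, -1.0]]
ft_force: [-0.9, -0.2, 7.0]
width: 0.0112
grasp_force: 58.6
```

```bash
python3 - <<'E'
from h import *
s=st(); H=np.array([.5605,.157]); d=s['eef_pos'][:2]-H; b=np.degrees(np.arctan2(d[1],d[0])); print(np.hypot(*d),b)
R=np.array(s['tool_rot']); pts=np.array([[.119*np.cos(np.radians(b+4*i)),.119*np.sin(np.radians(b+4*i)),0] for i in range(16)])
print((np.diff(pts,axis=0)@R*1000).round(1)[:,:2].tolist())
E
```

```text
t 28.38 p [0.4706 0.2321 0.0642] F [-0.9 -0.2  7. ] w 0.0112 g 58.618712425231934
q [ 17.2  45.  -63.6 112.5  50.1  55.8 -25.6]
[[-0.719  0.695  0.002]
 [ 0.695  0.719  0.001]
 [-0.001  0.002 -1.   ]]
0.11713928382024463 140.09442468758286
[[-0.9, -8.3], [-1.5, -8.2], [-2.0, -8.1], [-2.6, -7.9], [-3.1, -7.7], [-3.7, -7.5], [-4.2, -7.2], [-4.7, -6.9], [-5.1, -6.5], [-5.6, -6.2], [-6.0, -5.8], [-6.4, -5.3], [-6.7, -4.9], [-7.1, -4.4], [-7.3, -3.9]]
```

Call:
servo_tool --claw '[-1, -1, -1, -1, -1, -1, -1, -1, -1]' --pt "-0.9 -8.3 0" --pt "-1.5 -8.2 0" --pt "-2 -8.1 0" --pt "-2.6 -7.9 0" --pt "-3.1 -7.7 0" --pt "-3.7 -7.5 0" --pt "-4.2 -7.2 0" --pt "-4.7 -6.9 0" --pt "0 0 0" --twist '[0, 0, 0, 0, 0, 0, 0, 0, 0]'

```text
time: 29.13
eef_pos: [0.4426, 0.1731, 0.0641]
tool_rot: [[-0.72, 0.694, 0.001], [0.694, 0.72, 0.004], [0.002, 0.004, -1.0]]
ft_force: [-4.8, 4.0, 8.6]
width: 0.0108
grasp_force: 60.5
```

```bash
python3 - <<'E'
from h import *
s=st(); H=np.array([.5605,.157]); d=s['eef_pos'][:2]-H; b=np.degrees(np.arctan2(d[1],d[0])); print(np.hypot(*d),b)
E
```

```text
t 29.13 p [0.4426 0.1731 0.0641] F [-4.8  4.   8.6] w 0.0108 g 60.49299716949463
q [ 25.7  42.1 -65.8 119.   49.8  52.8 -22.5]
[[-0.72   0.694  0.001]
 [ 0.694  0.72   0.004]
 [ 0.002  0.004 -1.   ]]
0.1190433880226178 172.21142175737788
```

Call:
servo_tool --claw '[-1, -1, -1, -1, -1, -1, -1, 0.2, 0.2, 0.2]' --pt "-5.1 -6.5 0" --pt "-5.6 -6.2 0" --pt "-6 -5.8 0" --pt "-6.4 -5.3 0" --pt "-6.7 -4.9 0" --pt "-7.1 -4.4 0" --pt "0 0 0" --pt "0 0 0" --pt "0 0 0" --pt "0 0 0" --twist '[0, 0, 0, 0, 0, 0, 0, 0, 0, 0]'

```text
time: 29.97
eef_pos: [0.4467, 0.1215, 0.0627]
tool_rot: [[-0.719, 0.695, 0.0], [0.695, 0.719, -0.0], [-0.0, 0.0, -1.0]]
ft_force: [0.3, 0.4, 0.1]
width: 0.047
grasp_force: 0.0
```

Call:
servo_tool --claw '[0.2, 0.2, 0.2, 0.2, 0.2, 0.2, 0.2, 0.2, 0.2, 0.2]' --pt "0 0 0" --pt "0 0 0" --pt "0 0 -20" --pt "0 0 -30" --pt "0 0 -35" --pt "0 0 -35" --pt "0 0 -35" --pt "0 0 -35" --pt "0 0 -35" --pt "0 0 0" --twist '[0, 0, 0, 0, 0, 0, 0, 0, 7, 7]'

```text
time: 30.8
eef_pos: [0.4492, 0.1243, 0.2929]
tool_rot: [[-0.526, 0.851, 0.008], [0.851, 0.526, 0.003], [-0.001, 0.009, -1.0]]
ft_force: [1.4, 1.4, -0.5]
width: 0.0516
grasp_force: 0.0
```

```bash
python3 - <<'E'
from h import *
st()
for nm in ['top','scene']:
  m=arm.camera_model(nm); im=arm.snapshot(nm)
  for k in('amber','green'):
   for a,c in blobs(im,k,5):
    p=pix2w(m,c,.045)[0]
    if .4<p[0]<.75 and -.1<p[1]<.4: print(nm,k,a,p.round(3))
  if nm=='top':
   for a,c in blobs(im,'blue'): print('blue',a,pix2w(m,c,.084).round(4))
E
```

```text
t 30.8 p [0.4492 0.1243 0.2929] F [ 1.4  1.4 -0.5] w 0.0516 g 0.0
q [ 49.7  24.3 -85.2 107.3  25.7  71.8 -11.7]
[[-0.526  0.851  0.008]
 [ 0.851  0.526  0.003]
 [-0.001  0.009 -1.   ]]
top amber 101 [0.647 0.211 0.045]
top amber 94 [0.634 0.167 0.045]
top amber 141 [0.602 0.163 0.045]
top green 79 [0.583 0.258 0.045]
top green 81 [0.533 0.245 0.045]
blue 370 [[ 0.9381 -0.1138  0.084 ]]
blue 32 [[ 0.8543 -0.202   0.084 ]]
blue 87 [[ 0.5467 -0.2534  0.084 ]]
blue 90 [[ 0.5422 -0.33    0.084 ]]
blue 91 [[ 0.4785 -0.2292  0.084 ]]
blue 93 [[ 0.459  -0.3372  0.084 ]]
scene amber 92 [0.633 0.167 0.045]
scene amber 86 [0.65  0.21  0.045]
scene green 90 [0.578 0.26  0.045]
scene green 84 [0.53  0.249 0.045]
```

The dish is on its second stop: greens and ambers sit in their own compartments, well apart. Next the blues; I'll unwind the wrist first.

Call:
servo_tool --claw '[0.2, 0.2, 0.2, 0.2, 0.2, 0.2, 0.2, 0.2, 0.2, 0.2]' --pt "0 0 -10" --pt "0 0 -10" --pt "0 0 0" --pt "0 0 0" --pt "0 0 0" --pt "0 0 0" --pt "0 0 0" --pt "0 0 0" --pt "0 0 0" --pt "0 0 0" --twist '[7, 7, 7, 7, 7, 7, 7, 7, 7, 7]'

```text
time: 31.73
eef_pos: [0.4456, 0.1212, 0.3059]
tool_rot: [[0.617, 0.787, -0.003], [0.787, -0.617, -0.001], [-0.003, -0.002, -1.0]]
ft_force: [-0.3, -0.5, 0.6]
width: 0.0511
grasp_force: 0.0
```

Call:
servo_tool --claw '[0.2, 0.2, 0.2, 0.2, 0.2, 0.2, 0.2]' --pt "0 0 0" --pt "0 0 0" --pt "0 0 0" --pt "0 0 0" --pt "0 0 0" --pt "0 0 0" --pt "0 0 0" --twist '[7, 7, 7, 7, 7, 7, 0]'

```text
time: 32.32
eef_pos: [0.4457, 0.1213, 0.306]
tool_rot: [[0.985, 0.174, -0.003], [0.174, -0.985, -0.001], [-0.003, 0.0, -1.0]]
ft_force: [-0.8, -1.0, 0.0]
width: 0.0511
grasp_force: 0.0
```

```bash
python3 - <<'E'
from h import *
go(.478,-.2295,.2,10)
E
```

```text
t 32.32 p [0.4457 0.1213 0.306 ] F [-0.8 -1.   0. ] w 0.0511 g 0.0
q [  36.6    9.7  -60.8  106.7    9.    69.  -107.1]
[[ 0.985  0.174 -0.003]
 [ 0.174 -0.985 -0.001]
 [-0.003  0.    -1.   ]]
yaw 10.0 shift now [-28.8 351.  106.2]
twist 0.0 shift after [-29.1 351.1 106. ]
```

Call:
servo_tool --claw '[0.2, 0.2, 0.2, 0.2, 0.2, 0.2, 0.2, 0.2, 0.2, 0.2]' --pt "-3 34 0" --pt "-3 35 0" --pt "-3 35 0" --pt "-3 35 0" --pt "-3 35 0" --pt "-3 35 0" --pt "-3 35 0" --pt "-3 35 0" --pt "-3 35 0" --pt "-2 35 0" --twist '[0, 0, 0, 0, 0, 0, 0, 0, 0, 0]'

```text
time: 33.15
eef_pos: [0.4776, -0.2288, 0.3061]
tool_rot: [[0.984, 0.179, -0.003], [0.179, -0.984, 0.001], [-0.003, -0.001, -1.0]]
ft_force: [1.2, 0.1, 0.1]
width: 0.0511
grasp_force: 0.0
```

Call:
servo_tool --claw '[0.2, 0.2, 0.2, 0.2, 0.2, 0.2]' --pt "0 0 20" --pt "0 0 35" --pt "0 0 35" --pt "0 0 20" --pt "0 0 0" --pt "0 0 0" --twist '[0, 0, 0, 0, 0, 0]'

```text
time: 33.65
eef_pos: [0.4778, -0.2264, 0.1962]
tool_rot: [[0.984, 0.178, -0.003], [0.178, -0.984, 0.002], [-0.002, -0.003, -1.0]]
ft_force: [0.2, 0.2, -0.4]
width: 0.0511
grasp_force: 0.0
```

```bash
cat >> h.py <<'E'
def blues(cam='wrist',z=.083):
    m=arm.camera_model(cam); im=arm.snapshot(cam); o=[]
    for a,c in blobs(im,'blue',20):
        p=pix2w(m,c,z)[0]
        if .35<p[0]<.68 and -.45<p[1]<-.12: o.append((a,p.round(4).tolist()))
    print(cam,o)
E
python3 - <<'E'
from h import *
go(.478,-.2295,.046,10)
blues(); blues('top')
E
```

```text
t 33.65 p [ 0.4778 -0.2264  0.1962] F [ 0.2  0.2 -0.4] w 0.0511 g 0.0
q [ 58.4  22.4 -45.1 106.8  18.4  58.5 -74.2]
[[ 0.984  0.178 -0.003]
 [ 0.178 -0.984  0.002]
 [-0.002 -0.003 -1.   ]]
yaw 10.2 shift now [  0.    3.5 150.2]
twist 0.2 shift after [ -0.3   3.1 150.2]
wrist [(376, [0.5479, -0.2505, 0.083]), (488, [0.5435, -0.3284, 0.083]), (325, [0.4794, -0.2267, 0.083]), (416, [0.4599, -0.3361, 0.083])]
top [(50, [0.5493, -0.2495, 0.083]), (49, [0.5468, -0.3303, 0.083])]
```

Call:
servo_tool --claw '[0.2, 0.2, 0.2, 0.2, 0.2, 0.2, 0.2]' --pt "1 1.5 25" --pt "0 0 30" --pt "0 0 30" --pt "0 0 30" --pt "0 0 20" --pt "0 0 13" --pt "0 0 0" --twist '[0, 0, 0, 0, 0, 0, 0]' --newtons 35

```text
time: 34.33
eef_pos: [0.4793, -0.2283, 0.0484]
tool_rot: [[0.985, 0.174, -0.002], [0.174, -0.985, 0.001], [-0.002, -0.001, -1.0]]
ft_force: [-0.6, 0.7, 0.5]
width: 0.0514
grasp_force: 0.0
```

Call:
servo_tool --claw '[-1, -1, -1, -1, -1, -1]' --pt "0 0 2" --pt "0 0 0" --pt "0 0 0" --pt "0 0 0" --pt "0 0 0" --pt "0 0 0" --twist '[0, 0, 0, 0, 0, 0]'

```text
time: 34.83
eef_pos: [0.4813, -0.2289, 0.0492]
tool_rot: [[0.985, 0.173, 0.003], [0.173, -0.985, -0.002], [0.003, 0.002, -1.0]]
ft_force: [0.1, 0.3, 6.7]
width: 0.0253
grasp_force: 34.9
```

Call:
servo_tool --claw '[-1, -1, -1, -1, -1, -1, -1, -1, -1, -1]' --pt "0 0 -15" --pt "0 0 -25" --pt "0 0 -30" --pt "0 0 -35" --pt "0 0 -35" --pt "0 0 -35" --pt "0 0 -35" --pt "0 0 -20" --pt "0 0 0" --pt "0 0 0" --twist '[0, 0, 0, 0, 0, 0, 0, 0, 0, 0]'

```text
time: 35.67
eef_pos: [0.4802, -0.2287, 0.2789]
tool_rot: [[0.985, 0.173, 0.002], [0.173, -0.985, -0.002], [0.002, 0.003, -1.0]]
ft_force: [-0.9, 0.3, -1.1]
width: 0.0254
grasp_force: 34.5
```

```bash
python3 - <<'E'
from h import *
go(.572,.032,.276,10)
blues(); 
m=arm.camera_model('top'); im=arm.snapshot('top')
g=cv2.cvtColor(im,cv2.COLOR_RGB2GRAY); 
for n in ('scene','top'): print(n,rec(n,'bowl_floor'))
E
```

```text
t 35.67 p [ 0.4802 -0.2287  0.2789] F [-0.9  0.3 -1.1] w 0.0254 g 34.50463902394404
q [ 61.2  17.5 -47.6 101.1  14.   67.4 -70.5]
[[ 0.985  0.173  0.002]
 [ 0.173 -0.985 -0.002]
 [ 0.002  0.003 -1.   ]]
yaw 10.0 shift now [ 135.5 -240.9    2.4]
twist -0.0 shift after [ 135.7 -240.8    2.9]
wrist [(203, [0.5475, -0.25, 0.083]), (260, [0.5429, -0.3275, 0.083]), (230, [0.4594, -0.3351, 0.083]), (207, [0.3865, -0.2456, 0.083])]
scene [(0.7, [0.5431, 0.0294, 0.1842])]
top [(0.8, [0.5742, 0.0422, 0.167]), (0.63, [0.5597, 0.1228, 0.0441])]
```

Call:
servo_tool --claw '[-1, -1, -1, -1, -1, -1, -1, -1, -1, -1]' --pt "14.1 -27.8 0" --pt "14.1 -27.8 0" --pt "14.1 -27.8 0" --pt "14.1 -27.8 0" --pt "14.1 -27.8 0" --pt "14.1 -27.8 0" --pt "14.1 -27.8 0" --pt "14.1 -27.8 0" --pt "14.1 -27.8 0" --pt "0 0 0" --twist '[0, 0, 0, 0, 0, 0, 0, 0, 0, 0]'

```text
time: 36.7
eef_pos: [0.5612, 0.0478, 0.2768]
tool_rot: [[0.983, 0.183, -0.001], [0.183, -0.983, 0.005], [0.0, -0.005, -1.0]]
ft_force: [-0.3, 1.2, 0.3]
width: 0.0252
grasp_force: 34.5
```

Call:
servo_tool --claw '[-1, -1, -1, -1, -1, -1, -1]' --pt "0 0 20" --pt "0 0 25" --pt "0 0 25" --pt "0 0 25" --pt "0 0 20" --pt "0 0 9" --pt "0 0 0" --twist '[0, 0, 0, 0, 0, 0, 0]'

```text
time: 37.28
eef_pos: [0.5594, 0.0397, 0.1506]
tool_rot: [[0.985, 0.174, -0.006], [0.174, -0.985, 0.0], [-0.005, -0.001, -1.0]]
ft_force: [0.2, -0.3, 0.2]
width: 0.0253
grasp_force: 34.5
```

```bash
python3 - <<'E'
from h import *
st()
save('wrist','w4.png',s=1)
E
```

```text
t 37.28 p [0.5594 0.0397 0.1506] F [ 0.2 -0.3  0.2] w 0.0253 g 34.527678297890816
q [  28.2   30.2  -46.6  104.7   25.9   56.6 -109.3]
[[ 0.985  0.174 -0.006]
 [ 0.174 -0.985  0.   ]
 [-0.005 -0.001 -1.   ]]
```

View pics/w4.png

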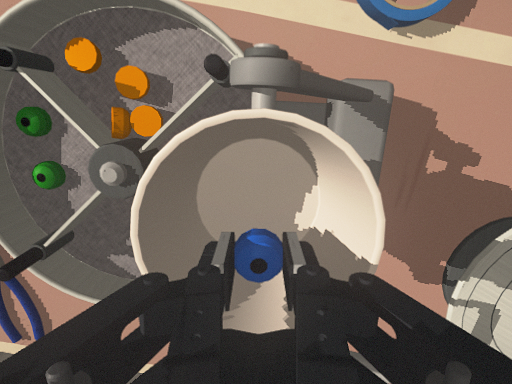

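The four ambers, at (82,55), (132,82), (120,122) and (147,122), are in one compartment and the greens in the next; the held blue is inside the bowl mouth. I'll release it.

Call:
servo_tool --claw '[-1, -0.1, -0.1, -0.1, -0.1, -0.1, -0.1, -0.1, -0.1, 0.2]' --pt "6 0 0" --pt "0 0 0" --pt "0 0 0" --pt "0 0 0" --pt "0 0 -25" --pt "0 0 -30" --pt "0 0 -35" --pt "0 0 -35" --pt "-14 28 -5" --pt "-14 28 0" --twist '[0, 0, 0, 0, 0, 0, 0, 0, 0, 0]'

```text
time: 38.17
eef_pos: [0.551, -0.0169, 0.2873]
tool_rot: [[0.984, 0.178, 0.007], [0.178, -0.984, -0.0], [0.007, 0.001, -1.0]]
ft_force: [1.1, -0.9, -1.1]
width: 0.049
grasp_force: 0.0
```

```bash
python3 - <<'E'
from h import *
go(.459,-.337,.2,10)
for n in ('wrist','top'):
  m=arm.camera_model(n); im=arm.snapshot(n)
  for a,c in blobs(im,'blue',20): print(n,a,c.round(),pix2w(m,c,.083).round(4),pix2w(m,c,.155).round(3))
E
```

```text
t 38.17 p [ 0.551  -0.0169  0.2873] F [ 1.1 -0.9 -1.1] w 0.049 g 0.0
q [ 39.2  20.4 -51.4  98.   17.   69.4 -96.1]
[[ 0.984  0.178  0.007]
 [ 0.178 -0.984 -0.   ]
 [ 0.007  0.001 -1.   ]]
yaw 10.3 shift now [-148.2  298.4   86.7]
twist 0.3 shift after [-146.2  299.2   87.3]
wrist 33 [214. 154.] [[0.5596 0.0423 0.083 ]] [[0.571 0.033 0.155]]
wrist 245 [429. 203.] [[ 0.547  -0.2544  0.083 ]] [[ 0.561 -0.207  0.155]]
wrist 283 [481. 216.] [[ 0.5419 -0.332   0.083 ]] [[ 0.557 -0.269  0.155]]
wrist 262 [464. 269.] [[ 0.4593 -0.339   0.083 ]] [[ 0.49  -0.275  0.155]]
top 362 [271.  35.] [[ 0.9378 -0.1142  0.083 ]] [[ 0.905 -0.114  0.155]]
top 31 [308.  70.] [[ 0.8545 -0.202   0.083 ]] [[ 0.828 -0.195  0.155]]
top 87 [329. 202.] [[ 0.5468 -0.2535  0.083 ]] [[ 0.543 -0.243  0.155]]
top 90 [362. 205.] [[ 0.542  -0.3303  0.083 ]] [[ 0.539 -0.314  0.155]]
top 92 [365. 241.] [[ 0.4589 -0.3374  0.083 ]] [[ 0.462 -0.321  0.155]]
top 108 [ 95. 282.] [[0.3517 0.2735 0.083 ]] [[0.363 0.245 0.155]]
top 96 [ 82. 287.] [[0.3408 0.3039 0.083 ]] [[0.353 0.273 0.155]]
```

Call:
servo_tool --claw '[0.2, 0.2, 0.2, 0.2, 0.2, 0.2, 0.2, 0.2, 0.2, 0.2]' --pt "-6.6 33.1 0" --pt "-6.6 33.1 0" --pt "-6.6 33.1 0" --pt "-6.6 33.1 0" --pt "-6.6 33.1 0" --pt "-6.6 33.1 15" --pt "-6.6 33.1 30" --pt "0 0 35" --pt "0 0 30" --pt "0 0 0" --twist '[0, 0, 0, 0, 0, 0, 0, 0, 0, 0]'

```text
time: 39.1
eef_pos: [0.54, -0.2519, 0.1699]
tool_rot: [[0.985, 0.172, -0.01], [0.172, -0.985, 0.005], [-0.009, -0.006, -1.0]]
ft_force: [-1.8, 0.4, 0.3]
width: 0.051
grasp_force: 0.0
```

```bash
python3 - <<'E'
from h import *
go(.547,-.2535,.049,10)
blues()
E
```

```text
t 39.1 p [ 0.54   -0.2519  0.1699] F [-1.8  0.4  0.3] w 0.051 g 0.0
q [ 53.7  31.2 -43.3  98.8  24.   60.3 -77.9]
[[ 0.985  0.172 -0.01 ]
 [ 0.172 -0.985  0.005]
 [-0.009 -0.006 -1.   ]]
yaw 9.9 shift now [  7.7   3.5 120.8]
twist -0.1 shift after [  6.6   2.7 120.9]
wrist [(373, [0.5479, -0.2504, 0.083]), (507, [0.5429, -0.3287, 0.083])]
```

Call:
servo_tool --claw '[0.2, 0.2, 0.2, 0.2, 0.2, 0.2, -1, -1, -1, -1]' --pt "4 1 20" --pt "3 1 30" --pt "0 0 30" --pt "0 0 25" --pt "0 0 15" --pt "0 0 0" --pt "0 0 0" --pt "0 0 0" --pt "0 0 0" --pt "0 0 0" --twist '[0, 0, 0, 0, 0, 0, 0, 0, 0, 0]'

```text
time: 39.98
eef_pos: [0.5559, -0.2552, 0.0617]
tool_rot: [[0.985, 0.173, 0.009], [0.173, -0.985, -0.006], [0.008, 0.007, -1.0]]
ft_force: [2.3, -3.8, 13.4]
width: 0.0032
grasp_force: 5.9
```

Call:
servo_tool --claw '[-1, -1, -1, -1, -1, -1, -1, -1, -1, -1]' --pt "0 0 0" --pt "0 0 -15" --pt "0 0 -25" --pt "0 0 -30" --pt "0 0 -35" --pt "0 0 -35" --pt "0 0 -35" --pt "0 0 -35" --pt "0 0 -20" --pt "0 0 0" --twist '[0, 0, 0, 0, 0, 0, 0, 0, 0, 0]'

```text
time: 40.82
eef_pos: [0.5542, -0.2533, 0.2932]
tool_rot: [[0.985, 0.174, 0.01], [0.174, -0.985, -0.005], [0.009, 0.007, -1.0]]
ft_force: [0.0, -0.2, 0.9]
width: 0.0
grasp_force: 0.0
```

```bash
python3 - <<'E'
from h import *
go(.587,.041,.279,10)
blues()
E
```

```text
t 40.82 p [ 0.5542 -0.2533  0.2932] F [ 0.  -0.2  0.9] w 0.0 g 0.0
q [ 55.4  25.4 -46.5  90.1  19.2  72.2 -74.1]
[[ 0.985  0.174  0.01 ]
 [ 0.174 -0.985 -0.005]
 [ 0.009  0.007 -1.   ]]
yaw 10.0 shift now [  83.3 -284.2   13. ]
twist 0.0 shift after [  83.4 -284.1   14.2]
wrist [(173, [0.546, -0.2488, 0.083]), (207, [0.5455, -0.3252, 0.083]), (198, [0.463, -0.3377, 0.083])]
```

The fingers slipped off the dome (the pose had drifted about 8 mm). I'll retry, with a pose check before closing.

Call:
servo_tool --claw '[0.2, 0.2, 0.2, 0.2, 0.2, 0.2, 0.2, 0.2, 0.2, 0.2]' --pt "-3 0 0" --pt "-3 0 0" --pt "0 0 0" --pt "0 0 30" --pt "0 0 35" --pt "0 0 35" --pt "0 0 30" --pt "0 0 20" --pt "0 0 0" --pt "0 0 0" --twist '[0, 0, 0, 0, 0, 0, 0, 0, 0, 0]'

```text
time: 41.7
eef_pos: [0.5446, -0.2538, 0.1345]
tool_rot: [[0.985, 0.174, -0.003], [0.174, -0.985, 0.002], [-0.002, -0.002, -1.0]]
ft_force: [-0.3, 0.4, 0.0]
width: 0.0509
grasp_force: 0.0
```

```bash
python3 - <<'E'
from h import *
go(.547,-.2515,.05,10)
blues()
E
```

```text
t 41.7 p [ 0.5446 -0.2538  0.1345] F [-0.3  0.4  0. ] w 0.0509 g 0.0
q [ 52.6  33.7 -41.9 100.1  26.3  56.6 -79.5]
[[ 0.985  0.174 -0.003]
 [ 0.174 -0.985  0.002]
 [-0.002 -0.002 -1.   ]]
yaw 10.0 shift now [ 2.9 -1.6 84.5]
twist -0.0 shift after [ 2.7 -1.8 84.5]
wrist [(511, [0.5458, -0.2489, 0.083]), (669, [0.5467, -0.3259, 0.083])]
```

Call:
servo_tool --claw '[0.2, 0.2, 0.2, 0.2, 0.2, 0.2]' --pt "2 -3.5 25" --pt "0 0 25" --pt "0 0 20" --pt "0 0 15" --pt "0 0 0" --pt "0 0 0" --twist '[0, 0, 0, 0, 0, 0]'

```text
time: 42.25
eef_pos: [0.5475, -0.2506, 0.0516]
tool_rot: [[0.985, 0.173, 0.001], [0.173, -0.985, -0.0], [0.001, 0.0, -1.0]]
ft_force: [0.9, 0.2, -0.3]
width: 0.0514
grasp_force: 0.0
```

Call:
servo_tool --claw '[0.2, -1, -1, -1, -1, -1, -1, -1]' --pt "-1 0 3" --pt "0 0 0" --pt "0 0 0" --pt "0 0 0" --pt "0 0 0" --pt "0 0 0" --pt "0 0 0" --pt "0 0 0" --twist '[0, 0, 0, 0, 0, 0, 0, 0]'

```text
time: 42.92
eef_pos: [0.5466, -0.2512, 0.0491]
tool_rot: [[0.985, 0.173, 0.002], [0.173, -0.985, -0.001], [0.001, 0.002, -1.0]]
ft_force: [-1.8, -1.5, 6.4]
width: 0.0253
grasp_force: 34.4
```

Call:
servo_tool --claw '[-1, -1, -1, -1, -1, -1, -1, -1, -1, -1]' --pt "0 0 -15" --pt "0 0 -25" --pt "0 0 -30" --pt "0 0 -35" --pt "0 0 -35" --pt "0 0 -35" --pt "0 0 -35" --pt "0 0 -20" --pt "10 -31.5 0" --pt "10 -31.5 0" --twist '[0, 0, 0, 0, 0, 0, 0, 0, 0, 0]'

```text
time: 43.75
eef_pos: [0.5551, -0.1865, 0.2803]
tool_rot: [[0.986, 0.168, 0.003], [0.168, -0.986, -0.002], [0.003, 0.002, -1.0]]
ft_force: [0.5, 0.9, -0.6]
width: 0.0252
grasp_force: 34.6
```

Call:
servo_tool --claw '[-1, -1, -1, -1, -1, -1, -1, -1, -1]' --pt "10 -32 0" --pt "10 -32 0" --pt "10 -32 0" --pt "10 -32 0" --pt "10 -32 0" --pt "10 -32 0" --pt "11 -32 0" --pt "0 0 20" --pt "0 0 0" --twist '[0, 0, 0, 0, 0, 0, 0, 0, 0]'

```text
time: 44.5
eef_pos: [0.5839, 0.0506, 0.2564]
tool_rot: [[0.984, 0.179, -0.003], [0.179, -0.984, 0.0], [-0.003, -0.001, -1.0]]
ft_force: [-0.5, 0.6, -0.6]
width: 0.0251
grasp_force: 34.6
```

```bash
python3 - <<'E'
from h import *
go(.587,.046,.151,10)
blues('top')
E
```

```text
t 44.5 p [0.5839 0.0506 0.2564] F [-0.5  0.6 -0.6] w 0.0251 g 34.575036701280624
q [  28.9   26.3  -49.7   95.2   21.2   68.7 -105.4]
[[ 0.984  0.179 -0.003]
 [ 0.179 -0.984  0.   ]
 [-0.003 -0.001 -1.   ]]
yaw 10.3 shift now [  2.6   5.2 105.4]
twist 0.3 shift after [  2.3   5.1 105.4]
top [(83, [0.5449, -0.3267, 0.083]), (92, [0.4627, -0.3393, 0.083])]
```

Call:
servo_tool --claw '[-1, -1, -1, -1, -1, -1]' --pt "2 5 20" --pt "0 0 25" --pt "0 0 25" --pt "0 0 20" --pt "0 0 14" --pt "0 0 0" --twist '[0, 0, 0, 0, 0, 0]'

```text
time: 45.05
eef_pos: [0.5873, 0.0413, 0.1518]
tool_rot: [[0.985, 0.171, -0.004], [0.171, -0.985, -0.001], [-0.004, 0.0, -1.0]]
ft_force: [-0.9, -0.5, 0.2]
width: 0.025
grasp_force: 34.6
```

Call:
servo_tool --claw '[-0.1, -0.1, -0.1, -0.1, -0.1, -0.1, -0.1, -0.1, -0.1, 0.2]' --pt "0 0 0" --pt "0 0 0" --pt "0 0 0" --pt "0 0 -25" --pt "0 0 -30" --pt "0 0 -35" --pt "0 0 -35" --pt "0 0 -5" --pt "-10 32 0" --pt "-10 32 0" --twist '[0, 0, 0, 0, 0, 0, 0, 0, 0, 0]'

```text
time: 45.88
eef_pos: [0.5807, -0.0213, 0.2864]
tool_rot: [[0.984, 0.179, 0.005], [0.179, -0.984, -0.0], [0.004, 0.001, -1.0]]
ft_force: [1.0, -0.6, 0.1]
width: 0.049
grasp_force: 0.0
```

```bash
python3 - <<'E'
from h import *
go(.545,-.327,.2,10)
blues('top')
m=arm.camera_model('wrist'); im=arm.snapshot('wrist')
for a,c in blobs(im,'blue',20): print(a,c.round(),pix2w(m,c,.155).round(3))
E
```

```text
t 45.88 p [ 0.5807 -0.0213  0.2864] F [ 1.  -0.6  0.1] w 0.049 g 0.0
q [ 36.8  23.8 -50.1  94.   19.2  70.9 -96.9]
[[ 0.984  0.179  0.005]
 [ 0.179 -0.984 -0.   ]
 [ 0.004  0.001 -1.   ]]
yaw 10.3 shift now [-90.2 294.3  86.2]
twist 0.3 shift after [-88.3 294.9  86.4]
top [(83, [0.5447, -0.3267, 0.083]), (92, [0.4627, -0.3393, 0.083])]
88 [185. 141.] [[0.609 0.047 0.155]]
61 [193. 180.] [[0.569 0.035 0.155]]
235 [461. 226.] [[ 0.567 -0.267  0.155]]
281 [448. 279.] [[ 0.5   -0.276  0.155]]
```

Call:
servo_tool --claw '[0.2, 0.2, 0.2, 0.2, 0.2, 0.2, 0.2, 0.2, 0.2, 0.2]' --pt "-10 32.7 0" --pt "-10 32.7 0" --pt "-10 32.7 0" --pt "-10 32.7 0" --pt "-10 32.7 0" --pt "-10 32.7 15" --pt "-10 32.7 25" --pt "-10 32.7 25" --pt "-10 32.7 20" --pt "0 0 0" --twist '[0, 0, 0, 0, 0, 0, 0, 0, 0, 0]'

```text
time: 46.82
eef_pos: [0.5376, -0.3364, 0.1949]
tool_rot: [[0.987, 0.162, -0.007], [0.162, -0.987, -0.001], [-0.007, -0.0, -1.0]]
ft_force: [-0.8, -0.4, -0.1]
width: 0.0512
grasp_force: 0.0
```

Call:
servo_tool --claw '[0.2, 0.2, 0.2, 0.2, 0.2, 0.2]' --pt "0 0 20" --pt "0 0 20" --pt "0 0 15" --pt "0 0 10" --pt "0 0 0" --pt "0 0 0" --twist '[0, 0, 0, 0, 0, 0]'

```text
time: 47.32
eef_pos: [0.5429, -0.3274, 0.1349]
tool_rot: [[0.985, 0.174, 0.0], [0.174, -0.985, 0.0], [0.0, -0.0, -1.0]]
ft_force: [-0.1, -0.2, 0.3]
width: 0.0515
grasp_force: 0.0
```

```bash
python3 - <<'E'
from h import *
go(.5445,-.3265,.05,10)
blues()
E
```

```text
t 47.32 p [ 0.5429 -0.3274  0.1349] F [-0.1 -0.2  0.3] w 0.0515 g 0.0
q [ 56.9  36.4 -40.9  95.4  27.1  58.5 -73. ]
[[ 0.985  0.174  0.   ]
 [ 0.174 -0.985  0.   ]
 [ 0.    -0.    -1.   ]]
yaw 10.0 shift now [ 1.7 -0.6 84.9]
twist 0.0 shift after [ 1.8 -0.6 84.9]
wrist [(535, [0.5458, -0.325, 0.083]), (460, [0.4627, -0.3377, 0.083])]
```

Call:
servo_tool --claw '[0.2, 0.2, 0.2, 0.2, 0.2, 0.2, 0.2]' --pt "2 -1 25" --pt "0 0 25" --pt "0 0 20" --pt "0 0 14" --pt "0 0 2" --pt "0 0 0" --pt "0 0 0" --twist '[0, 0, 0, 0, 0, 0, 0]'

```text
time: 47.95
eef_pos: [0.5455, -0.3266, 0.0501]
tool_rot: [[0.985, 0.173, 0.002], [0.173, -0.985, -0.001], [0.002, 0.001, -1.0]]
ft_force: [0.0, 0.7, 0.6]
width: 0.0512
grasp_force: 0.0
```

Call:
servo_tool --claw '[-1, -1, -1, -1, -1, -1, -1]' --pt "0 0 0" --pt "0 0 0" --pt "0 0 0" --pt "0 0 0" --pt "0 0 0" --pt "0 0 0" --pt "0 0 0" --twist '[0, 0, 0, 0, 0, 0, 0]'

```text
time: 48.53
eef_pos: [0.5453, -0.3267, 0.0503]
tool_rot: [[0.985, 0.173, 0.002], [0.173, -0.985, -0.001], [0.002, 0.002, -1.0]]
ft_force: [-1.8, 0.5, 6.2]
width: 0.0249
grasp_force: 34.2
```

Call:
servo_tool --claw '[-1, -1, -1, -1, -1, -1, -1, -1, -1, -1]' --pt "0 0 -15" --pt "0 0 -25" --pt "0 0 -30" --pt "0 0 -35" --pt "0 0 -35" --pt "0 0 -35" --pt "0 0 -35" --pt "0 0 -20" --pt "0 0 0" --pt "0 0 0" --twist '[0, 0, 0, 0, 0, 0, 0, 0, 0, 0]'

```text
time: 49.37
eef_pos: [0.5448, -0.3264, 0.2808]
tool_rot: [[0.985, 0.173, 0.003], [0.173, -0.985, -0.002], [0.002, 0.003, -1.0]]
ft_force: [1.0, -1.3, -0.4]
width: 0.0252
grasp_force: 34.5
```

Call:
servo_tool --claw '[-1, -1, -1, -1, -1, -1, -1, -1, -1, -1]' --pt "7 -30.4 0" --pt "7 -30.4 0" --pt "7 -30.4 0" --pt "7 -30.4 0" --pt "7 -30.4 0" --pt "7 -30.4 0" --pt "7 -30.4 0" --pt "7 -30.4 0" --pt "7 -30.4 0" --pt "7 -30.4 0" --twist '[0, 0, 0, 0, 0, 0, 0, 0, 0, 0]'

```text
time: 50.2
eef_pos: [0.5593, -0.0136, 0.2773]
tool_rot: [[0.985, 0.173, -0.003], [0.173, -0.985, -0.0], [-0.003, -0.0, -1.0]]
ft_force: [0.9, 0.5, -0.4]
width: 0.025
grasp_force: 34.5
```

Call:
servo_tool --claw '[-1, -1, -1, -1, -1]' --pt "7 -30.4 0" --pt "7 -30.4 0" --pt "0 0 10" --pt "0 0 10" --pt "0 0 0" --twist '[0, 0, 0, 0, 0]'

```text
time: 50.62
eef_pos: [0.5619, 0.0462, 0.2553]
tool_rot: [[0.985, 0.173, -0.006], [0.173, -0.985, -0.001], [-0.006, 0.0, -1.0]]
ft_force: [0.0, 0.2, -0.7]
width: 0.0249
grasp_force: 34.5
```

```bash
python3 - <<'E'
from h import *
go(.565,.046,.153,10)
blues('top')
E
```

```text
t 50.62 p [0.5619 0.0462 0.2553] F [ 0.   0.2 -0.7] w 0.0249 g 34.50332863954827
q [  31.    24.2  -50.8   98.1   20.1   67.6 -105.2]
[[ 0.985  0.173 -0.006]
 [ 0.173 -0.985 -0.001]
 [-0.006  0.    -1.   ]]
yaw 10.0 shift now [  3.6   0.7 102.3]
twist -0.0 shift after [  3.    0.7 102.3]
top [(87, [0.431, -0.3026, 0.083])]
```

One blue has been knocked aside, to (0.431, -0.303); it is still on the wheel.

Call:
servo_tool --claw '[-1, -1, -1, -1, -1, -1]' --pt "3 0.5 20" --pt "0 0 25" --pt "0 0 25" --pt "0 0 20" --pt "0 0 10" --pt "0 0 0" --twist '[0, 0, 0, 0, 0, 0]'

```text
time: 51.17
eef_pos: [0.5654, 0.0457, 0.1563]
tool_rot: [[0.985, 0.171, -0.005], [0.171, -0.985, -0.0], [-0.005, -0.0, -1.0]]
ft_force: [-0.2, 1.1, 0.1]
width: 0.0252
grasp_force: 34.5
```

Call:
servo_tool --claw '[-0.1, -0.1, -0.1, -0.1, -0.1, -0.1, -0.1, -0.1, -0.1, 0.2]' --pt "0 0 0" --pt "0 0 0" --pt "0 0 0" --pt "0 0 -25" --pt "0 0 -30" --pt "0 0 -35" --pt "0 0 -30" --pt "0 0 -5" --pt "-17 30 0" --pt "-17 30 0" --twist '[0, 0, 0, 0, 0, 0, 0, 0, 0, 0]'

```text
time: 52.0
eef_pos: [0.5443, -0.0157, 0.2854]
tool_rot: [[0.984, 0.178, 0.004], [0.178, -0.984, 0.0], [0.004, 0.001, -1.0]]
ft_force: [0.6, -1.4, 0.0]
width: 0.0492
grasp_force: 0.0
```

```bash
python3 - <<'E'
from h import *
go(.431,-.3026,.2,10)
blues('top')
m=arm.camera_model('wrist'); im=arm.snapshot('wrist')
for a,c in blobs(im,'blue',20): print(a,c.round(),pix2w(m,c,.155).round(3))
E
```

```text
t 52.0 p [ 0.5443 -0.0157  0.2854] F [ 0.6 -1.4  0. ] w 0.0492 g 0.0
q [ 39.9  20.  -52.   98.8  16.8  69.1 -96.2]
[[ 0.984  0.178  0.004]
 [ 0.178 -0.984  0.   ]
 [ 0.004  0.001 -1.   ]]
yaw 10.3 shift now [-163.   262.1   85. ]
twist 0.3 shift after [-161.4  262.9   85.4]
top [(89, [0.431, -0.3023, 0.083])]
133 [195. 102.] [[0.61  0.048 0.155]]
84 [161. 144.] [[0.564 0.077 0.155]]
65 [203. 145.] [[0.57  0.035 0.155]]
277 [430. 273.] [[ 0.467 -0.245  0.155]]
```

Call:
servo_tool --claw '[0.2, 0.2, 0.2, 0.2, 0.2, 0.2, 0.2, 0.2, 0.2, 0.2]' --pt "-18 29 0" --pt "-18 29 0" --pt "-18 29 0" --pt "-18 29 0" --pt "-18 29 0" --pt "-18 29 0" --pt "-18 29 15" --pt "-18 29 25" --pt "-18 29 25" --pt "0 0 20" --twist '[0, 0, 0, 0, 0, 0, 0, 0, 0, 0]'

```text
time: 52.93
eef_pos: [0.4262, -0.309, 0.198]
tool_rot: [[0.987, 0.163, -0.002], [0.163, -0.987, -0.003], [-0.002, 0.003, -1.0]]
ft_force: [-0.2, 0.0, -0.2]
width: 0.0512
grasp_force: 0.0
```

Call:
servo_tool --claw '[0.2, 0.2, 0.2, 0.2, 0.2, 0.2]' --pt "0 0 20" --pt "0 0 20" --pt "0 0 15" --pt "0 0 10" --pt "0 0 0" --pt "0 0 0" --twist '[0, 0, 0, 0, 0, 0]'

```text
time: 53.43
eef_pos: [0.4303, -0.3015, 0.1348]
tool_rot: [[0.985, 0.174, 0.0], [0.174, -0.985, -0.0], [0.0, 0.0, -1.0]]
ft_force: [-0.2, -0.2, 0.3]
width: 0.0511
grasp_force: 0.0
```

```bash
python3 - <<'E'
from h import *
go(.431,-.302,.0485,10)
blues()
E
```

```text
t 53.43 p [ 0.4303 -0.3015  0.1348] F [-0.2 -0.2  0.3] w 0.0511 g 0.0
q [ 65.1  26.3 -41.9 110.6  22.2  51.4 -68. ]
[[ 0.985  0.174  0.   ]
 [ 0.174 -0.985 -0.   ]
 [ 0.     0.    -1.   ]]
yaw 10.0 shift now [ 0.6  0.6 86.3]
twist 0.0 shift after [ 0.6  0.6 86.3]
wrist [(491, [0.4311, -0.2993, 0.083])]
```

Call:
servo_tool --claw '[0.2, 0.2, 0.2, 0.2, 0.2, 0.2, 0.2]' --pt "1 -0.5 25" --pt "0 0 25" --pt "0 0 20" --pt "0 0 14" --pt "0 0 2" --pt "0 0 0" --pt "0 0 0" --twist '[0, 0, 0, 0, 0, 0, 0]'

```text
time: 54.07
eef_pos: [0.4319, -0.3015, 0.0498]
tool_rot: [[0.985, 0.173, 0.002], [0.173, -0.985, -0.001], [0.002, 0.002, -1.0]]
ft_force: [-0.9, 0.2, 0.5]
width: 0.0511
grasp_force: 0.0
```

Call:
servo_tool --claw '[-1, -1, -1, -1, -1, -1, -1]' --pt "0 0 0" --pt "0 0 0" --pt "0 0 0" --pt "0 0 0" --pt "0 0 0" --pt "0 0 0" --pt "0 0 0" --twist '[0, 0, 0, 0, 0, 0, 0]'

```text
time: 54.65
eef_pos: [0.4316, -0.3018, 0.0498]
tool_rot: [[0.985, 0.173, 0.002], [0.173, -0.985, -0.002], [0.001, 0.002, -1.0]]
ft_force: [-0.3, 0.7, 6.1]
width: 0.0251
grasp_force: 34.0
```

Call:
servo_tool --claw '[-1, -1, -1, -1, -1, -1, -1, -1, -1, -1]' --pt "0 0 -15" --pt "0 0 -25" --pt "0 0 -30" --pt "0 0 -35" --pt "0 0 -35" --pt "0 0 -35" --pt "0 0 -35" --pt "0 0 -20" --pt "0 0 0" --pt "0 0 0" --twist '[0, 0, 0, 0, 0, 0, 0, 0, 0, 0]'

```text
time: 55.48
eef_pos: [0.4311, -0.3013, 0.2799]
tool_rot: [[0.985, 0.173, 0.002], [0.173, -0.985, -0.003], [0.001, 0.003, -1.0]]
ft_force: [0.6, -0.4, -1.2]
width: 0.0251
grasp_force: 34.5
```

```bash
python3 - <<'E'
from h import *
go(.58,.034,.28,10)
blues(); blues('top')
E
```

```text
t 55.48 p [ 0.4311 -0.3013  0.2799] F [ 0.6 -0.4 -1.2] w 0.0251 g 34.50964619871229
q [ 70.6  16.5 -47.  101.8  13.2  67.1 -60.4]
[[ 0.985  0.173  0.002]
 [ 0.173 -0.985 -0.003]
 [ 0.001  0.003 -1.   ]]
yaw 10.0 shift now [ 204.6 -304.5   -0.8]
twist -0.0 shift after [ 2.048e+02 -3.044e+02 -1.000e-01]
wrist []
top []
```

Call:
servo_tool --claw '[-1, -1, -1, -1, -1, -1, -1, -1, -1, -1]' --pt "17 -25.4 0" --pt "17 -25.4 0" --pt "17 -25.4 0" --pt "17 -25.4 0" --pt "17 -25.4 0" --pt "17 -25.4 0" --pt "17 -25.4 0" --pt "17 -25.4 0" --pt "17 -25.4 0" --pt "17 -25.4 0" --twist '[0, 0, 0, 0, 0, 0, 0, 0, 0, 0]'

```text
time: 56.42
eef_pos: [0.5537, -0.02, 0.2767]
tool_rot: [[0.985, 0.173, -0.003], [0.173, -0.985, 0.0], [-0.003, -0.001, -1.0]]
ft_force: [-0.2, 0.0, -0.7]
width: 0.0251
grasp_force: 34.5
```

Call:
servo_tool --claw '[-1, -1, -1, -1, -1]' --pt "17 -25.4 0" --pt "17 -25.4 0" --pt "0 0 10" --pt "0 0 10" --pt "0 0 0" --twist '[0, 0, 0, 0, 0]'

```text
time: 56.83
eef_pos: [0.5768, 0.0336, 0.2546]
tool_rot: [[0.985, 0.174, -0.006], [0.174, -0.985, -0.001], [-0.006, -0.0, -1.0]]
ft_force: [-1.3, -0.9, -0.5]
width: 0.0253
grasp_force: 34.5
```

```bash
python3 - <<'E'
from h import *
go(.58,.036,.158,10)
E
```

```text
t 56.83 p [0.5768 0.0336 0.2546] F [-1.3 -0.9 -0.5] w 0.0253 g 34.52147851232439
q [  31.4   25.9  -50.6   96.3   21.2   68.4 -104.4]
[[ 0.985  0.174 -0.006]
 [ 0.174 -0.985 -0.001]
 [-0.006 -0.    -1.   ]]
yaw 10.0 shift now [ 4.2 -1.7 96.6]
twist 0.0 shift after [ 3.6 -1.8 96.6]
```

Then release, rise, and withdraw well clear towards the wheel side.

Call:
servo_tool --claw '[-1, -1, -1, -1, -1, -1]' --pt "3 -2 20" --pt "0 0 25" --pt "0 0 25" --pt "0 0 20" --pt "0 0 6" --pt "0 0 0" --twist '[0, 0, 0, 0, 0, 0]'

```text
time: 57.33
eef_pos: [0.5799, 0.0352, 0.1604]
tool_rot: [[0.985, 0.171, -0.004], [0.171, -0.985, -0.001], [-0.004, -0.0, -1.0]]
ft_force: [-0.1, 0.3, -0.0]
width: 0.0249
grasp_force: 34.5
```

Call:
servo_tool --claw '[-0.1, -0.1, -0.1, -0.1, -0.1, -0.1, -0.1, -0.1, -0.1, -0.1]' --pt "0 0 0" --pt "0 0 0" --pt "0 0 0" --pt "0 0 -25" --pt "0 0 -30" --pt "0 0 -35" --pt "0 0 -35" --pt "0 0 -10" --pt "-10 32 0" --pt "-10 32 0" --twist '[0, 0, 0, 0, 0, 0, 0, 0, 0, 0]'

```text
time: 58.17
eef_pos: [0.5735, -0.0275, 0.2999]
tool_rot: [[0.984, 0.179, 0.005], [0.179, -0.984, -0.0], [0.004, 0.001, -1.0]]
ft_force: [0.7, -0.8, -1.5]
width: 0.0385
grasp_force: 0.0
```

Call:
servo_tool --claw '[0, 0, 0, 0, 0, 0, 0, 0, 0, 0]' --pt "-10 32 0" --pt "-10 32 0" --pt "-10 32 0" --pt "-10 32 0" --pt "-10 32 0" --pt "-10 32 0" --pt "-10 32 0" --pt "0 32 0" --pt "0 0 0" --pt "0 0 0" --twist '[0, 0, 0, 0, 0, 0, 0, 0, 0, 0]'

```text
time: 59.0
eef_pos: [0.5478, -0.296, 0.2973]
tool_rot: [[0.986, 0.169, 0.0], [0.169, -0.986, 0.0], [0.0, 0.0, -1.0]]
ft_force: [1.0, 0.8, 0.3]
width: 0.0422
grasp_force: 0.0
```

```bash
python3 - <<'E'
from h import *
st()
a=arm.snapshot('scene')[130:340,70:280]; b=arm.snapshot('top')[100:270,70:240]
f=lambda i:cv2.resize(i,(390,390),interpolation=cv2.INTER_CUBIC)[:,:,::-1]
cv2.imwrite('pics/c5.png',np.hstack([f(a),f(b)]))
m=arm.camera_model('top'); im=arm.snapshot('top')
for k,z in (('blue',.155),('amber',.045),('green',.045),('red',.193)):
  for A,c in blobs(im,k,10):
    p=pix2w(m,c,z)[0]
    if .4<p[0]<.75 and -.45<p[1]<.4: print(k,A,p.round(3))
E
```

```text
t 59.0 p [ 0.5478 -0.296   0.2973] F [1.  0.8 0.3] w 0.0422 g 0.0
q [ 58.4  27.2 -46.6  87.3  20.2  74.2 -70.9]
[[ 0.986  0.169  0.   ]
 [ 0.169 -0.986  0.   ]
 [ 0.     0.    -1.   ]]
blue 288 [0.588 0.036 0.155]
blue 98 [0.562 0.069 0.155]
amber 98 [0.649 0.211 0.045]
amber 97 [0.634 0.167 0.045]
amber 140 [0.602 0.163 0.045]
green 79 [0.583 0.258 0.045]
green 80 [0.533 0.245 0.045]
red 122 [ 0.48  -0.056  0.193]
```

View pics/c5.png

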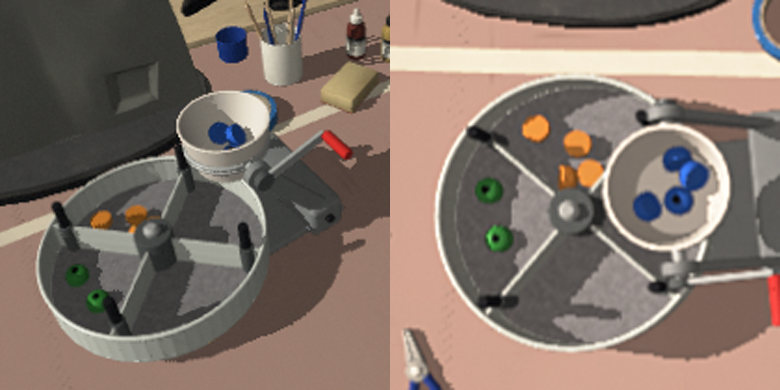

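The final picture shows four blues in the upright bowl around (675,180), four ambers together, two greens in their own compartment, and a clean compartment below the bowl. The job can go in.

```bash
python3 -c "
from bench import arm
print(arm.finish_job())"
```

```text
the job is handed in; nothing more can be done
None
```

The batch is changed and the job handed in at about 59 s: four ambers in their own compartment, two greens untouched in theirs, bowl upright over a clean compartment and loaded with all four blues.

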